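# Set up the turned spindle and its colours for retouching

### The job

Get the rig ready for retouching. Turn the wooden spindle between its centres until the white fill patch faces straight up, then slide the orange lock grip away from you to its end stop so that the spindle is locked there. Press the blue cover of the palette box at its white spot so that it springs open, and stand every white sample pot that is on the bench upright inside the box, without disturbing the bottle, the tin or the loupe.

Things in the scene. Friction and masses are not known exactly. Their poses are not given: they have to be found in the camera images.
- centres_rig: Fixed rig holding a turned wooden spindle level between two centres; grey and aluminium, 260 mm long (its x, roughly away from the robot), 64 mm wide. Origin: centre of its underside. Spindle axis: along x, 105 mm above the bench. Two upright stocks, 36 x 46 mm in plan, 115 mm high, have their centres 108 mm either side of the middle (180 mm clear between them).
- spindle (a joint): Turn of the dark wood spindle about the rig's x (rad, right-hand positive); at 0 and at 6.283 the white patch faces up. Starts between 1.0 and 5.3; turns freely either way with slight drag, stays where left. Plain round of 36 mm from x = -60 to +65 mm of the rig; at its robot-side end (x = -70 to -62) a steel index wheel of 60 mm diameter with one slot in its rim, in line with the patch.
- spindle_grip (a point): Point on the spindle's axis at x = -18 mm of the rig: bare plain part, 36 mm diameter, good to grip from above; tilting the gripper about the spindle's axis then turns it. Axes turn with the spindle.
- patch (a point): Middle of the white fill patch (42 mm along the spindle, 21 mm round it) on the spindle's surface at x = 39 mm of the rig. Its z axis points outward from the spindle, straight up when the patch faces up; its x axis lies along the spindle.
- lock (a joint): Travel (m) of the orange lock grip along the rig's x: near 0 = drawn back towards the robot (free); 0.022 = end stop (locked), its 6 mm steel pin then stands in the slot of the index wheel. Takes about 1.5 N and stays where left. Unless the patch faces up to within about 0.14 rad, the pin meets the wheel at about 0.006 and goes no further.
- lock_grip (a point): Middle of the top of the orange lock grip, an upright block 14 mm along the slide, 20 mm across, 30 mm high, on the robot-side stock; 160 mm above the bench, at x = -107 mm of the rig when free. Moves with the grip.
- palette_box: Fixed white palette box: low tray with a rim 16 mm high, inside 150 mm (its x, roughly away from the robot) by 120 mm (y, to the left), walls and floor 4 mm. Origin: centre of its underside on the bench. A blue cover (top 36 mm above the bench) closes it at the start. A catch at the middle of the left (+y) wall is 34 mm wide, 35 mm high and reaches 36 mm outward.
- cover (a joint): Angle (rad) of the blue cover, 160 x 128 mm, hinged along the box's right (-y) side: 0 closed and caught, 1.9 open, standing about 140 mm high, leaning outward. Push-to-release: pressing its left half down over 5 mm (stop at 9 mm, -0.07; takes 2 to 4 N) frees the catch; when the finger lifts, the cover springs open in 2 to 3 s and stays up. It cannot be lifted without that.
- cover_press (a point): White round spot (28 mm) on top of the cover where to press, 22 mm inside the middle of its left edge. Moves with the cover.
- pot_1: White lidded sample pot, round, 40 mm diameter at the lid, 36 mm below it, 22 mm high, about 40 g, standing upright on the bench beside the rig. Origin: centre of its underside; z up. May be absent.
- pot_2: White lidded sample pot, round, 40 mm diameter at the lid, 36 mm below it, 22 mm high, about 40 g, standing upright on the bench beside the rig. Origin: centre of its underside; z up. May be absent.
- pot_3: White lidded sample pot, round, 40 mm diameter at the lid, 36 mm below it, 22 mm high, about 40 g, standing upright on the bench beside the rig. Origin: centre of its underside; z up. May be absent.
- pot_4: White lidded sample pot, round, 40 mm diameter at the lid, 36 mm below it, 22 mm high, about 40 g, standing upright on the bench beside the rig. Origin: centre of its underside; z up. May be absent.
- light_box_corner (a point): Nearest corner, at bench height, of the flat fixed light box (grey frame, white top, 22 mm high) behind and to the right of the work. Its 800 mm side runs from this corner along world direction (0.71, 0.70); the box lies to the right of that side and is 600 mm wide.
- bottle_amber: Bystander: small brown glass bottle with black cap, 30 mm diameter, 81 mm high. Origin: centre of its underside.
- tin_yellow: Bystander: yellow and grey tin, 61 mm diameter, 40 mm high. Origin: centre of its underside.
- loupe: Bystander: small black folding loupe, 34 x 46 x 13 mm, lying flat. Origin: centre of its underside.
Not all that is in view belongs to the job. Leave any black or green look-alike of the pot_3 alone. Leave any pink or red look-alike of the pot_4 alone.

How it is judged:
By the outcome, as a careful person would: the job done as asked, in the order asked, and still so for the second after the job is handed in, with the robot touching nothing.
Of pot_1, pot_2, pot_3, pot_4 only 3 to 4 are there at a start; the rules pass over those that are not, and their reading is None.
At some moment in a run one of pot_1, pot_2, pot_3, pot_4 may be knocked a few centimetres aside while the robot is not near it.
It also fails if it takes over 210 s, if anything falls off the work surface, if the arm or the gripper's body presses on something with over 40 N, if the wrist force passes 120 N, or if a joint passes its speed limit or range.

### The arm

A 6-joint arm with a two-finger parallel gripper is mounted at the origin on a cart in front of the work surface, level with it; the furniture and walls round the work are solid. World frame = base frame: x ahead of the robot, y to its left, z up, the work surface at z = 0. Lengths are in m, angles in rad, forces in N, time in s.
With the tool pointing down it reaches from about 0.375 to 0.975 m from the base axis. Payload 3.8 kg.
Tool frame: the origin (TCP) lies on the centre line of the jaws, within the pads' length; the fingertips stand 8 mm ahead of it and the grasp point (between the pads) lies 11 mm behind it; z points along the fingers, y is the direction in which the jaws open and shut (so a half turn about z gives the same grasp; the last joint's range is limited). The gripper opens to 85 mm and grips with 20 to 120 N. Pads are 22 mm wide; open, the fingers measure 114 mm over their backs; the gripper's body (76 mm by 85 mm) begins 54 mm behind the grasp point. The pads swing forward as they close: fully open they stand 13 mm farther back than shut.
Start: joints at [1.093, 0.264, 1.604, -0, 1.274, -0.037], TCP at [0.288, 0.61, 0.2] pointing down, gripper open.
Joint ranges: [-2.63, 2.63], [-0.94, 2.18], [0.31, 2.57], [-1.31, 4.45], [0, 2.66], [-2.55, 2.55]. Speed limits (rad/s): [2.57, 2.57, 3.14, 3.14, 3.14, 3.14].

### API

Orientations are given as a rotation vector (axis times angle).
In Python, from workcell import * gives the robot as it stands.
- The arm moves only by the tool play_rows, never from a script. Its arguments are lists of equal length, an entry for each row: "slide": the shift along the tool's x, y, z in cm, a list of three; "delta_rot": the turn, a rotation vector about the tool's x, y, z in rad, a list of three. In form: {"slide": [[x, y, z], ...], "delta_rot": [[wx, wy, wz], ...]}. A call has 1 to 12 rows; each row is the pose to reach, as a shift and turn from the pose measured when the call began, along the tool's axes at that moment; what a row does not reach only later rows make up. A row lasts 1/12 s, in which the tool goes at most 41.7 mm and 7.16 degrees, less where a joint would pass 70% of its speed; a pose out of reach is approached as far as the arm can. A call with a gripper value outside its range is refused whole. "hand" is the opening, from 0 (shut) to 1 (fully open), set as the call begins (left out, the last holds). The fingers move at their own pace and stop on an object; "force" is the grip in N (left out, the last holds). Time passes only in rows, so rows that repeat a pose let the fingers close. It gives the time, the measured TCP pose, the force and the opening at its end, in the units of the state.
- read_state(): the state, without advancing time (a new reading comes with each control period).
- read_camera(name): name is "side" or "top" or "wrist"; returns a dict with "image" (384x512x3 uint8, red, green, blue), "depth" (384x512 float32, m along the optical axis (not along the pixel's ray), 0 where there is no reading), "fovy" (degrees; the focal length in pixels is half the picture's height over the tangent of half this angle, whatever the lens; pixels are square), "cx", "cy" (the principal point, pixels), "world_from_camera" (4x4, takes a point from camera to world coordinates); the wrist camera has in their place "hand_eye" (4x4, takes a point from camera to tool coordinates, whose origin is the TCP and whose axes are the flange's). Camera axes: x right, y up, looking along -z (the intrinsics and any distortion apply to the point x, -y, -z); pixel columns grow to the right and rows downward; lengths in m; the calibration is good to about 2 mm. A picture is of the moment at which its call begins: read the wrist's pose just before it.
- finish_job(): hands the job in, once; it reports no verdict.
Trained networks look in a picture, given as the dict that the camera call returned (one of the last four; its "shot" number tells which), for a name from the list of things; names that differ only in an ending like _2 or _b are one class to them, and where a whole thing is asked for, a point or a joint stands for the part that bears it (a point fixed in the world has none). Each returns a list of dicts, best first, with "conf" (0 to 1); they miss things now and then, are a little off and sometimes report something else, mostly with a low value. They report only what shows in the picture. A call takes as long as a camera call. They do not tell look-alikes from the thing itself.
- spot_in(target, picture): "bbox" ([centre column, centre row, width, height] in pixels, round what is visible of it).
- landmark_of(target, picture): "at" ([column, row] in pixels: a listed point, or the origin of a listed thing).
The state is a dict: "time": time; "q": joint angles; "joint_vel": joint speeds; "joint_torque": joint torques, N m; "tool_pos": TCP position; "tcp_rot": TCP orientation; "wrist_force": force on the tool from outside, world axes, zero at the start; "torque": the same for the moment, N m; "width": opening from 0.0 (shut) to 1.0 (fully open).
Only numpy, scipy, OpenCV 4.12 (cv2) and the standard library are available. Lean on these libraries where they do the work, as an engineer would, in place of code of your own. Each camera call takes 0.05 s, during which the arm holds its last target.

## Working session

There is one attempt and no reset: what is moved stays moved. The work goes in short steps, Python scripts to look and compute and a tool call to move; the robot and the scene stay as the last step left them, time stands still between calls to the robot, and variables do not carry over. Pictures are saved under pics/ and viewed, and the job is handed in when it is done.

Besides the shell and the picture viewer there is one more tool, called after "Request:" as name(argument=value, ...) on one line, values as JSON. play_rows: Moves the arm, as the interface text tells. Its arguments: {"type":"object","properties":{"slide":{"type":"array"},"delta_rot":{"type":"array"},"hand":{"type":"number"},"force":{"type":"number"}},"required":["slide","delta_rot"]}

```bash
ls; mkdir -p pics
cat > h.py <<'E'
from workcell import *
import numpy as np, cv2
from scipy.spatial.transform import Rotation as R
def save(img,name,s=1):
    im=cv2.cvtColor(img,cv2.COLOR_RGB2BGR)
    if s!=1: im=cv2.resize(im,None,fx=s,fy=s,interpolation=cv2.INTER_CUBIC)
    cv2.imwrite('pics/'+name,im)
def wfc(p,st=None):
    if 'world_from_camera' in p: return np.array(p['world_from_camera'])
    T=np.eye(4);T[:3,:3]=R.from_rotvec(st['tcp_rot']).as_matrix();T[:3,3]=st['tool_pos']
    return T@np.array(p['hand_eye'])
def f(p): return 192/np.tan(np.radians(p['fovy'])/2)
def ray(p,c,r,st=None):
    M=wfc(p,st);F=f(p)
    d=np.array([(c-p['cx'])/F,-(r-p['cy'])/F,-1.])
    return M[:3,3],M[:3,:3]@d
def atz(p,c,r,z,st=None):
    o,d=ray(p,c,r,st); return o+d*(z-o[2])/d[2]
def atd(p,c,r,st=None):
    o,d=ray(p,c,r,st); return o+d*p['depth'][int(round(r)),int(round(c))]
def proj(p,P,st=None):
    M=np.linalg.inv(wfc(p,st));q=M[:3,:3]@np.array(P)+M[:3,3]
    F=f(p);return p['cx']+F*q[0]/-q[2],p['cy']-F*q[1]/-q[2]
E
python3 - <<'E'
from h import *
s=read_state();print(s)
for n in('side','top','wrist'):
    p=read_camera(n);save(p['image'],n+'0.png',1.5)
    print(n,{k:v for k,v in p.items() if k not in('image','depth')})
E
```

```text
pics
{'time': 0.0, 'q': array([ 1.09312738e+00,  2.64792361e-01,  1.60538916e+00,  8.57141402e-06,
        1.27367470e+00, -3.69193025e-02]), 'joint_vel': array([-2.21077834e-04,  1.13429970e-03, -3.56795420e-04, -8.42167465e-05,
        1.03163792e-03,  2.11742329e-04]), 'joint_torque': array([-3.59966807e-04, -5.15117812e+01, -3.67305386e+01, -4.81179086e-05,
        1.30140755e-02, -1.56828509e-05]), 'tool_pos': array([0.2876086 , 0.60977399, 0.19842749]), 'tcp_rot': array([-0.68661349, -3.06504257,  0.00343465]), 'wrist_force': array([-0.08345159, -0.01293487,  0.86398057]), 'torque': array([-0.00064474,  0.01453993, -0.01154034]), 'width': 1.0027265173236544}
side {'fovy': 44.54180518593444, 'cx': 253.0854810706751, 'cy': 191.55130681667268, 'world_from_camera': array([[-9.76408943e-01,  1.02907333e-01, -1.89830599e-01,
         3.52611024e-01],
       [-2.15929122e-01, -4.67108171e-01,  8.57429047e-01,
         1.13118646e+00],
       [-4.35687784e-04,  8.78191344e-01,  4.78309286e-01,
         7.40578054e-01],
       [ 0.00000000e+00,  0.00000000e+00,  0.00000000e+00,
         1.00000000e+00]]), 'shot': 1}
top {'fovy': 55.74231336996377, 'cx': 253.334509827333, 'cy': 187.33380991433305, 'world_from_camera': array([[ 0.00284133,  0.99756219, -0.06972526,  0.52224324],
       [-0.9998792 ,  0.00389957,  0.01504581,  0.0371852 ],
       [ 0.01528103,  0.06967408,  0.99745276,  1.03159219],
       [ 0.        ,  0.        ,  0.        ,  1.        ]]), 'shot': 2}
wrist {'fovy': 60.755788569401346, 'cx': 249.7703967903936, 'cy': 193.56897290757203, 'hand_eye': array([[ 9.20198309e-04,  9.51980681e-01,  3.06156720e-01,
         7.85320384e-02],
       [ 9.99999574e-01, -8.96388252e-04, -2.18364044e-04,
         2.22931354e-04],
       [ 6.65569357e-05,  3.06156791e-01, -9.51981100e-01,
        -1.73100657e-01],
       [ 0.00000000e+00,  0.00000000e+00,  0.00000000e+00,
         1.00000000e+00]]), 'shot': 3}
```

View pics/side0.png

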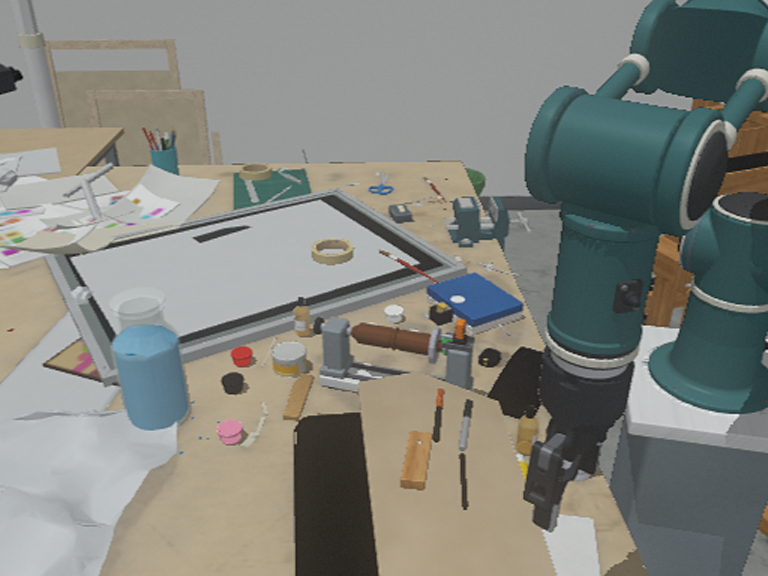

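View pics/top0.png

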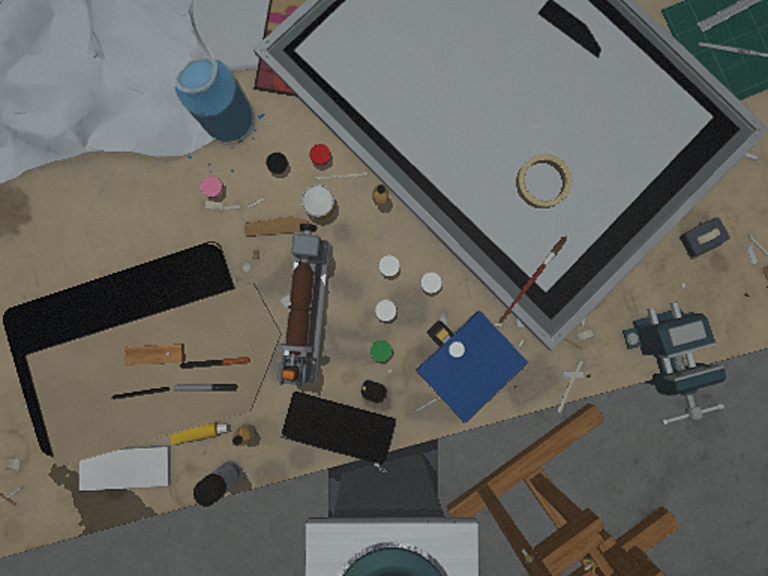

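View pics/wrist0.png

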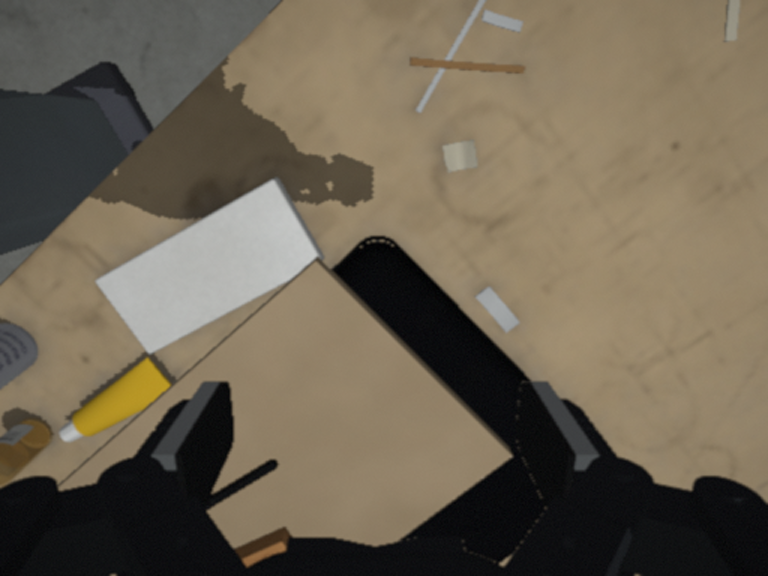

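Run:
```python
from h import *
st=read_state()
p=read_camera('top')
print(proj(p,[0.2876,.6098,.2]))
def S(a):return np.round(a,3)
for n,(c,r) in dict(rigstock_far=(307,247),lock=(290,372),blk=(340,425),L=(120,280),pot1=(389,265),pot2=(431,282),pot3=(386,310),green=(381,350),whitecyl=(318,200),red=(320,154),bottle=(380,195),spot=(457,349),blackcyl=(373,390),pink=(212,186),blk2=(277,162),boxcorner=(552,343)).items():
    print(n,S(atd(p,c/1.5,r/1.5)))
for t in ['centres_rig','spindle','spindle_grip','patch','lock','lock_grip','palette_box','cover','cover_press','pot_1','light_box_corner','bottle_amber','tin_yellow','loupe']:
    print(t,[( [round(x*1.5) for x in d['bbox']],round(d['conf'],2)) for d in spot_in(t,p)] , [( np.round(np.array(d['at'])*1.5),round(d['conf'],2)) for d in landmark_of(t,p)])
im=p['image'];save(im[140:280,140:360],'t1.png',3.6)
p2=read_camera('side');save(p2['image'][190:270,200:360],'s1.png',5)
print(proj(p2,[0.2876,.6098,.2]))
for t in ['spindle_grip','patch','lock_grip','cover_press','pot_1','loupe']:
    print(t,[( [round(x*1.5) for x in d['bbox']],round(d['conf'],2)) for d in spot_in(t,p2)] , [( np.round(np.array(d['at'])*1.5),round(d['conf'],2)) for d in landmark_of(t,p2)])
```

```text
(np.float64(-11.088846166759453), np.float64(318.1097966783809))
rigstock_far [0.643 0.147 0.117]
lock [0.438 0.166 0.159]
blk [0.33  0.094 0.025]
L [0.59  0.484 0.06 ]
pot1 [0.623 0.005 0.024]
pot2 [ 0.591 -0.073  0.024]
pot3 [0.539 0.011 0.026]
green [0.465 0.02  0.019]
whitecyl [0.741 0.137 0.036]
red [0.831 0.135 0.026]
bottle [0.745 0.023 0.064]
spot [ 0.468 -0.118  0.038]
blackcyl [0.392 0.034 0.017]
pink [0.77  0.337 0.023]
blk2 [0.815 0.215 0.028]
boxcorner [ 0.479 -0.296  0.024]
centres_rig [([303, 303, 57, 164], 0.97)] [(array([304., 306.]), 0.62)]Traceback (most recent call last):
  File "<stdin>", line 9, in <module>
ValueError: it knows: bottle_amber, centres_rig, cover_press, light_box_corner, lock_grip, loupe, palette_box, patch, pot, spindle_grip, tin_yellow
```

Run:
```python
from h import *
st=read_state()
for cam in('top','side'):
  p=read_camera(cam)
  for t in ['centres_rig','spindle_grip','patch','lock_grip','palette_box','cover_press','pot','light_box_corner','bottle_amber','tin_yellow','loupe']:
    print(cam,t,[( [round(x*1.5) for x in d['bbox']],round(d['conf'],2)) for d in (spot_in(t,p) if t!='light_box_corner' else [])] , [( np.round(np.array(d['at'])*1.5),np.round(atd(p,*d['at']),3),round(d['conf'],2)) for d in landmark_of(t,p)])
  im=p['image']
  if cam=='top': save(im[140:280,140:360],'t1.png',3.6)
  else: save(im[190:270,200:360],'s1.png',5)
p=read_camera('top')
D=p['depth'];hh,ww=D.shape
vv,uu=np.mgrid[:hh,:ww];F=f(p);M=wfc(p)
P=np.stack([(uu-p['cx'])/F*D,-(vv-p['cy'])/F*D,-D],-1)@M[:3,:3].T+M[:3,3]
z=P[...,2];v=np.uint8(np.clip(z/0.16*255,0,255));
cv2.imwrite('pics/tz.png',cv2.resize(cv2.applyColorMap(v,cv2.COLORMAP_JET),None,fx=1.5,fy=1.5))
```

```text
top centres_rig [([305, 306, 51, 162], 0.79), ([292, 364, 20, 22], 0.18)] [(array([307., 307.]), array([0.542, 0.146, 0.119]), 0.8), (array([318., 206.]), array([0.73 , 0.137, 0.036]), 0.53)]
top spindle_grip [([297, 309, 30, 93], 0.9)] [(array([299., 313.]), array([0.533, 0.158, 0.122]), 0.83)]
top patch [([296, 309, 40, 93], 0.62)] [(array([309., 285.]), array([0.579, 0.143, 0.117]), 0.79)]
top lock_grip [] [(array([295., 367.]), array([0.444, 0.163, 0.126]), 0.48)]
top palette_box [([469, 368, 109, 113], 0.77)] [(array([464., 368.]), array([ 0.434, -0.131,  0.036]), 0.94)]
top cover_press [([472, 369, 103, 109], 0.97), ([297, 307, 30, 85], 0.31)] [(array([460., 355.]), array([ 0.458, -0.124,  0.036]), 0.98)]
top pot [([387, 265, 27, 27], 0.67), ([433, 285, 28, 17], 0.66), ([277, 166, 12, 20], 0.59), ([386, 312, 22, 21], 0.58), ([379, 353, 22, 20], 0.52), ([214, 185, 25, 25], 0.52), ([322, 157, 21, 18], 0.46)] [(array([386., 312.]), array([0.535, 0.011, 0.022]), 0.71), (array([426., 285.]), array([ 0.585, -0.063,  0.025]), 0.62), (array([386., 265.]), array([0.623, 0.011, 0.021]), 
[... 1535 characters left out ...]
.49)] [(array([234., 387.]), array([0.808, 0.233, 0.015]), 0.69), (array([241., 358.]), array([0.828, 0.15 , 0.016]), 0.65), (array([394., 318.]), array([ 0.586, -0.055,  0.013]), 0.62), (array([233., 434.]), array([0.757, 0.354, 0.022]), 0.52), (array([452., 352.]), array([0.442, 0.191, 0.112]), 0.37)]
side light_box_corner [] []
side bottle_amber [([302, 318, 18, 49], 0.51)] [(array([300., 335.]), array([0.754, 0.037, 0.006]), 0.63)]
side tin_yellow [([292, 361, 36, 43], 0.84), ([477, 309, 99, 59], 0.57), ([400, 342, 94, 37], 0.33)] [(array([291., 368.]), array([0.727, 0.164, 0.02 ]), 0.86)]
side loupe [([491, 356, 23, 18], 0.59)] [(array([489., 361.]), array([0.388, 0.059, 0.014]), 0.47)]
```

View pics/t1.png

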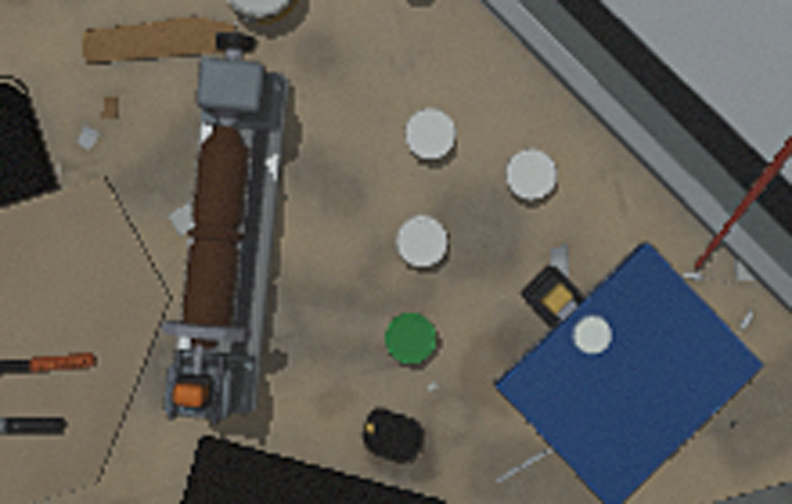

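View pics/s1.png

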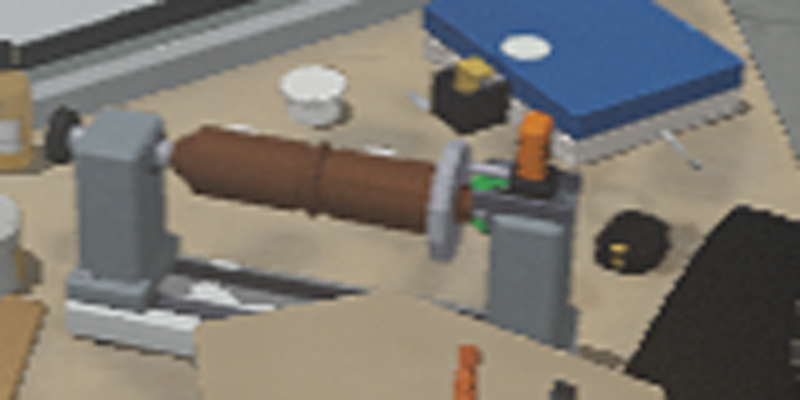

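View pics/tz.png

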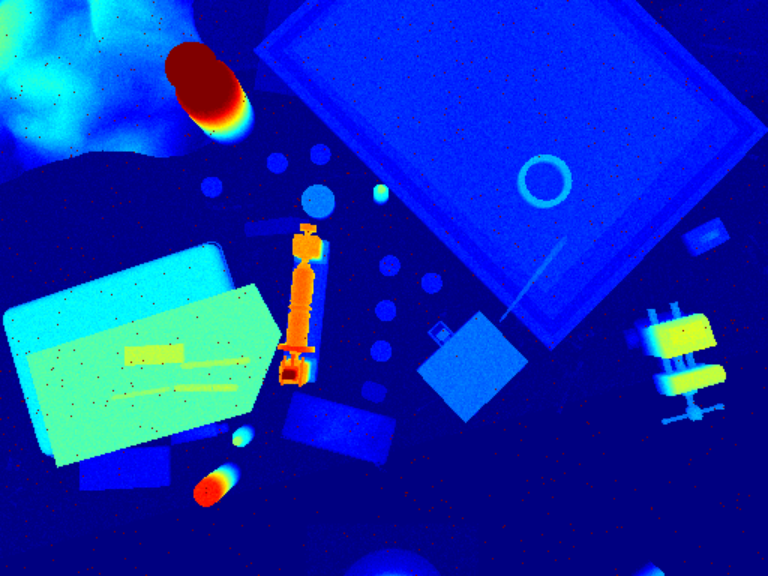

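```bash
cat >> h.py <<'E'
def cloud(p,st=None):
    D=p['depth'];hh,ww=D.shape
    vv,uu=np.mgrid[:hh,:ww];F=f(p);M=wfc(p,st)
    P=np.stack([(uu-p['cx'])/F*D,-(vv-p['cy'])/F*D,-D],-1)@M[:3,:3].T+M[:3,3]
    P[D<=0]=np.nan
    return P
E
python3 - <<'E'
from h import *
p=read_camera('top');P=cloud(p);z=P[...,2];im=p['image'].astype(int)
# wood
hsv=cv2.cvtColor(p['image'],cv2.COLOR_RGB2HSV)
reg=(P[...,0]>.4)&(P[...,0]<.7)&(P[...,1]>.08)&(P[...,1]<.2)&(z>.11)
pts=P[reg&(z>.115)&(z<.128)];print(len(pts))
rr=np.argwhere(reg);print('hist',np.histogram(z[reg],bins=12))
# spindle wood color
w=reg&(im[...,0]>im[...,2]*1.35)&(im[...,0]<150)
Q=P[w];c=Q.mean(0);u,s,vt=np.linalg.svd(Q[:,:2]-c[:2]);print('wood',len(Q),c,vt[0],np.degrees(np.arctan2(vt[0][1],vt[0][0])))
t=(Q[:,:2]-c[:2])@vt[0];print('t',t.min(),t.max())
o=reg&(im[...,0]>150)&(im[...,2]<90);print('orange',P[o].mean(0),o.sum(),P[o].min(0),P[o].max(0))
fs=reg&(P[...,0]>.61)&(z>.105)&(z<.13)&~w;print('far stock',P[fs].mean(0),fs.sum(), P[fs].min(0),P[fs].max(0))
b=(im[...,2]>im[...,0]*1.6)&(im[...,2]>70)&(P[...,0]<.6)&(z>.02)&(P[...,1]<0)
b8=b.astype(np.uint8);n,l,stt,cc=cv2.connectedComponentsWithStats(b8);k=1+np.argmax(stt[1:,4]);m=(l==k).astype(np.uint8)
m=cv2.morphologyEx(m,cv2.MORPH_CLOSE,np.ones((15,15)))
cs,_=cv2.findContours(m,cv2.RETR_EXTERNAL,cv2.CHAIN_APPROX_NONE);r=cv2.minAreaRect(max(cs,key=len));box=cv2.boxPoints(r)
W=np.array([atz(p,a,b_,.036) for a,b_ in box]);print('box corners',W,'ctr',W.mean(0),[np.linalg.norm(W[i]-W[i-1]) for i in range(4)])
spot=(im.min(-1)>130)&(np.abs(P[...,0]-.465)<.03)&(np.abs(P[...,1]+.12)<.03)
vv,uu=np.nonzero(spot);print('spot',uu.mean(),vv.mean(),atz(p,uu.mean(),vv.mean(),.036))
for c0 in [(389,265),(431,282),(386,310)]:
    a,b_=c0[0]/1.5,c0[1]/1.5
    wm=(im.min(-1)>120);yy,xx=np.mgrid[:384,:512];wm&=(abs(xx-a)<13)&(abs(yy-b_)<13)&(z>.012)
    vv,uu=np.nonzero(wm);print('pot',len(uu),atz(p,uu.mean(),vv.mean(),.022),P[wm][:,2].mean())
E
```

```text
1019
hist (array([234, 444, 398, 226,  60,  32,  10,   6,   4,   3,  12,  38]), array([0.11002961, 0.11445201, 0.1188744 , 0.12329679, 0.12771919,
       0.13214158, 0.13656397, 0.14098637, 0.14540876, 0.14983116,
       0.15425355, 0.15867594, 0.16309834]))
wood 732 [0.53911278 0.15872689 0.12221252] [-0.99582519  0.09128079] 174.76270598995848
t -0.07872915026429268 0.11146848296815585
orange [0.43543525 0.17047733 0.16056972] 25 [0.43114836 0.16416748 0.15790635] [0.44086315 0.17653811 0.16238911]
far stock [0.64993458 0.14923146 0.11562248] 327 [0.61237088 0.12625536 0.11006011] [0.68317969 0.17235022 0.12357714]
box corners [[ 0.43009428 -0.04237488  0.036     ]
 [ 0.53960171 -0.1585251   0.036     ]
 [ 0.44570753 -0.24765896  0.036     ]
 [ 0.33764528 -0.13127505  0.036     ]] ctr [ 0.4382622 -0.1449585  0.036    ] [np.float64(0.1282577805680123), np.float64(0.1596331704886375), np.float64(0.12946412687511497), np.float64(0.1588164473379311)]
spot 304.18518518518516 232.5185185185185 [ 0.46866851 -0.11708745  0.036     ]
pot 152 [0.62285899 0.0056388  0.022     ] 0.022796902525835157
pot 149 [ 0.59134144 -0.07263514  0.022     ] 0.022760515024888062
pot 157 [0.53936605 0.01238148 0.022     ] 0.02269033659876527
```

```bash
cat >> h.py <<'E'
YAW=np.arctan2(-.0913,.9958); RC=np.array([.542,.159,0.])
def Rtool(yaw,phi=0.):  # tool x = -x of frame with yaw, y=+y, z down, tilted phi about frame x
    ex=np.array([np.cos(yaw),np.sin(yaw),0]);ey=np.array([-np.sin(yaw),np.cos(yaw),0])
    A=np.stack([-ex,ey,[0,0,-1.]],1)
    return R.from_rotvec(ex*phi)*R.from_matrix(A)
def rig(x,y,z): 
    c,s=np.cos(YAW),np.sin(YAW);return RC+np.array([c*x-s*y,s*x+c*y,z])
def plan(pos,Rt,grasp=False):
    st=read_state();R0=R.from_rotvec(st['tcp_rot']);p0=np.array(st['tool_pos'])
    pos=np.array(pos)
    if grasp: pos=pos+Rt.apply([0,0,.011])
    d=R0.inv().apply(pos-p0)*100;w=(R0.inv()*Rt).as_rotvec()
    print('slide',np.round(d,2),'rot',np.round(w,3),'dist mm',np.linalg.norm(d)*10,'deg',np.degrees(np.linalg.norm(w)),'rows',max(np.linalg.norm(d)/4.17,np.degrees(np.linalg.norm(w))/7.16))
def show():
    st=read_state();print('t',round(st['time'],2),'pos',np.round(st['tool_pos'],4),'q',np.round(st['q'],3),'F',np.round(st['wrist_force'],1),'w',round(st['width'],3))
E
python3 - <<'E'
from h import *
plan([.45,.10,.40],Rtool(YAW,0))
E
```

```text
slide [-36.43 -39.26 -20.02] rot [-0.     0.    -0.349] dist mm 571.7646227831531 deg 20.014008030372942 rows 13.711381841322618
```

Request:
play_rows(slide=[[-36.4,-39.3,-20],[-36.4,-39.3,-20],[-36.4,-39.3,-20],[-36.4,-39.3,-20],[-36.4,-39.3,-20],[-36.4,-39.3,-20],[-36.4,-39.3,-20],[-36.4,-39.3,-20],[-36.4,-39.3,-20],[-36.4,-39.3,-20],[-36.4,-39.3,-20],[-36.4,-39.3,-20]], delta_rot=[[0,0,-0.35],[0,0,-0.35],[0,0,-0.35],[0,0,-0.35],[0,0,-0.35],[0,0,-0.35],[0,0,-0.35],[0,0,-0.35],[0,0,-0.35],[0,0,-0.35],[0,0,-0.35],[0,0,-0.35]])

```text
time: 3.65
tool_pos: [0.4293, 0.1621, 0.3758]
tcp_rot: [0.142, 3.137, 0.001]
wrist_force: [0.8, 0.9, -0.3]
width: 1.002
```

Run:
```python
from h import *
show()
g=rig(-18,0,0)
ax=rig(-.018,0,.105)
Rt=Rtool(YAW,1.05)
plan(ax-Rt.apply([0,0,.16]),Rt,True)
```

```text
t 3.65 pos [0.4293 0.1621 0.3758] q [ 0.307 -0.214  1.777 -0.     1.577 -1.174] F [ 0.8  0.9 -0.3] w 1.002
slide [ -9.42 -12.22  19.67] rot [-1.05e+00  1.00e-03  2.00e-03] dist mm 249.9903251093558 deg 60.13470701320079 rows 8.398702096815752
```

Request:
play_rows(slide=[[-9.4,-12.2,19.7],[-9.4,-12.2,19.7],[-9.4,-12.2,19.7],[-9.4,-12.2,19.7],[-9.4,-12.2,19.7],[-9.4,-12.2,19.7],[-9.4,-12.2,19.7],[-9.4,-12.2,19.7],[-9.4,-12.2,19.7],[-9.4,-12.2,19.7],[-9.4,-12.2,19.7]], delta_rot=[[-1.05,0,0],[-1.05,0,0],[-1.05,0,0],[-1.05,0,0],[-1.05,0,0],[-1.05,0,0],[-1.05,0,0],[-1.05,0,0],[-1.05,0,0],[-1.05,0,0],[-1.05,0,0]])

```text
time: 4.57
tool_pos: [0.5119, 0.0315, 0.1778]
tcp_rot: [0.125, 2.677, 1.551]
wrist_force: [0.5, 0.4, -0.3]
width: 1.0
```

Run:
```python
from h import *
show()
ax=rig(-.018,0,.105)
Rt=Rtool(YAW,1.05)
plan(ax-Rt.apply([0,0,.16]),Rt,True)
st=read_state();p=read_camera('wrist');save(p['image'],'w1.png',1.5)
for t in ['patch','spindle_grip','lock_grip']:
    print(t,[( np.round(np.array(d['at'])*1.5),np.round(atd(p,*d['at'],st),3),round(d['conf'],2)) for d in landmark_of(t,p)])
for P in [rig(-.018,0,.105),rig(.039,0,.105),rig(-.066,0,.105)]: print(np.array(proj(p,P,st))*1.5)
```

```text
t 4.57 pos [0.5119 0.0315 0.1778] q [-0.595  0.283  2.015  0.863  1.554 -2.426] F [ 0.5  0.4 -0.3] w 1.0
slide [-0.03  0.14 -0.03] rot [ 0.    -0.    -0.002] dist mm 1.498177847951836 deg 0.09767376091511307 rows 0.03592752632978024
patch [(array([355., 334.]), array([0.576, 0.141, 0.096]), 0.76), (array([108., 465.]), array([ 0.606, -0.002,  0.02 ]), 0.65), (array([380., 251.]), array([0.516, 0.148, 0.113]), 0.48)]
spindle_grip [(array([375., 254.]), array([0.518, 0.146, 0.112]), 0.66)]
lock_grip [(array([464., 112.]), array([0.435, 0.173, 0.159]), 0.62)]
[377.82374119 255.58450451]
[377.79604215 333.90030565]
[377.84943225 182.94606256]
```

View pics/w1.png

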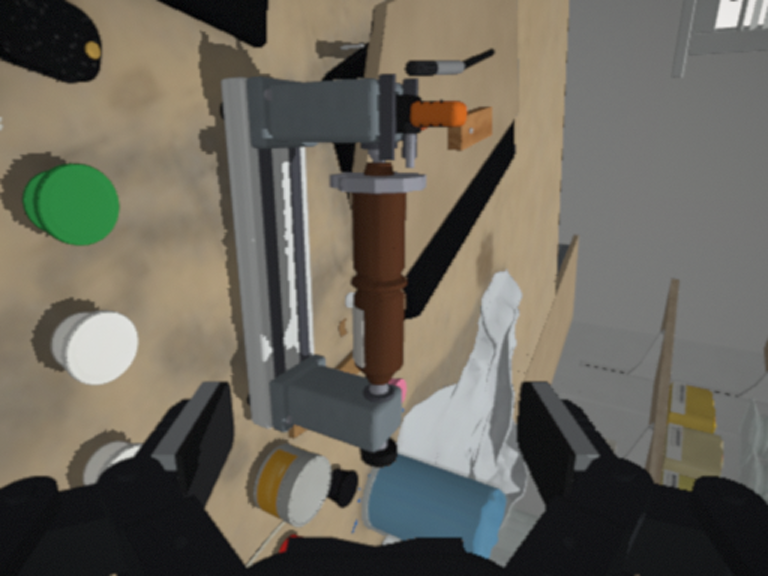

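Run:
```python
from h import *
st=read_state();p=read_camera('wrist');save(p['image'][100:270,200:300],'w2.png',3.5)
im=p['image'].astype(int)
P=cloud(p,st)
for r in (205,212,220,228,235):
    print(r,[tuple(x) for x in im[r,228:248]][:12])
# theta for white pixels
ex=np.array([np.cos(YAW),np.sin(YAW),0]);ey=np.array([-np.sin(YAW),np.cos(YAW),0])
X=(P-rig(0,0,.105));a=X@ex;b=X@ey;c=X[...,2];rad=np.hypot(b,c);th=np.arctan2(-b,c)
m=(rad<.022)&(abs(a-.039)<.012)&(rad>.012)
wh=m&(im.min(-1)>110); br=m&(im[...,0]>im[...,2]*1.4)
print('white th',wh.sum(),np.percentile(th[wh],[2,25,50,75,98]),np.median(rad[wh]));print('brown',br.sum(),np.percentile(th[br],[2,25,50,75,98]),np.median(rad[br]))
```

```text
205 [(np.int64(150), np.int64(136), np.int64(113)), (np.int64(148), np.int64(134), np.int64(112)), (np.int64(149), np.int64(137), np.int64(117)), (np.int64(145), np.int64(135), np.int64(120)), (np.int64(122), np.int64(117), np.int64(108)), (np.int64(105), np.int64(104), np.int64(99)), (np.int64(101), np.int64(99), np.int64(95)), (np.int64(99), np.int64(97), np.int64(93)), (np.int64(91), np.int64(87), np.int64(83)), (np.int64(77), np.int64(70), np.int64(66)), (np.int64(64), np.int64(55), np.int64(50)), (np.int64(55), np.int64(42), np.int64(35))]
212 [(np.int64(139), np.int64(118), np.int64(91)), (np.int64(153), np.int64(135), np.int64(109)), (np.int64(162), np.int64(145), np.int64(120)), (np.int64(158), np.int64(143), np.int64(118)), (np.int64(128), np.int64(119), np.int64(106)), (np.int64(105), np.int64(103), np.int64(98)), (np.int64(105), np.int64(104), np.int64(100)), (np.int64(111), np.int64(110), np.int64(105)), (np.int64(113), np.int64(112), np.int64(108)), (np.int64(118), np.int64(117), np.int64(113)), (np.int64(123), np.int64(122), np.int64(117)), (np.int64(98), np.int64(92), 
[... 1186 characters left out ...]
nt64(113)), (np.int64(141), np.int64(127), np.int64(103)), (np.int64(115), np.int64(100), np.int64(79)), (np.int64(96), np.int64(82), np.int64(63)), (np.int64(99), np.int64(91), np.int64(81)), (np.int64(104), np.int64(101), np.int64(96)), (np.int64(105), np.int64(104), np.int64(100)), (np.int64(109), np.int64(108), np.int64(104)), (np.int64(113), np.int64(111), np.int64(107)), (np.int64(117), np.int64(116), np.int64(112)), (np.int64(124), np.int64(123), np.int64(118)), (np.int64(102), np.int64(97), np.int64(92))]
white th 34 [1.75561681 1.80219631 1.85735612 1.88891571 1.9369694 ] 0.01680539650417996
brown 549 [-0.43270042  0.31989503  0.78977837  1.20688282  1.63419795] 0.015470835086294593
```

View pics/w2.png

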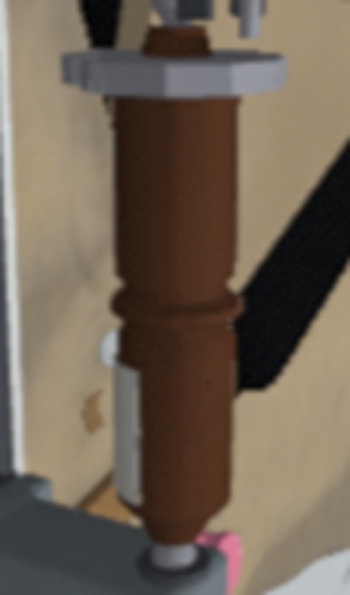

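Request:
play_rows(slide=[[0,0.05,4],[0,0.05,8],[0,0.05,12],[0,0.05,14],[0,0.05,16],[0,0.05,16],[0,0.05,16]], delta_rot=[[0,0,0],[0,0,0],[0,0,0],[0,0,0],[0,0,0],[0,0,0],[0,0,0]])

```text
time: 5.4
tool_pos: [0.5247, 0.1724, 0.1016]
tcp_rot: [0.11, 2.678, 1.546]
wrist_force: [0.8, -0.1, 0.0]
width: 0.998
```

Run:
```python
from h import *
show()
ax=rig(-.018,0,.105)
Rt=Rtool(YAW,1.05)
plan(ax,Rt,True)
st=read_state();p=read_camera('wrist');save(p['image'],'w3.png',1.5)
p=read_camera('side');save(p['image'][150:300,180:400],'s3.png',3.5)
```

```text
t 5.4 pos [0.5247 0.1724 0.1016] q [-0.351  0.334  2.137  1.044  1.316 -2.479] F [ 0.8 -0.1  0. ] w 0.998
slide [-0.04 -0.29 -0.09] rot [-0.003 -0.003  0.008] dist mm 3.0867289006250505 deg 0.5141255915912513 rows 0.07402227579436571
```

View pics/w3.png

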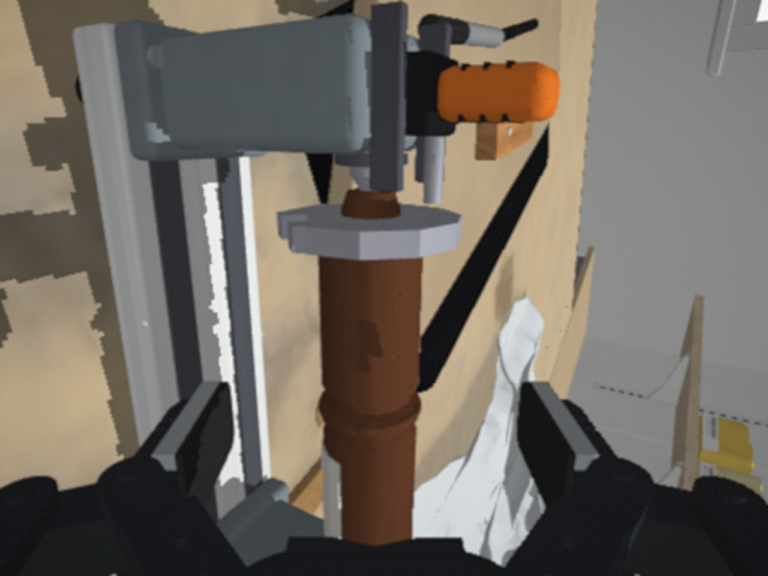

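View pics/s3.png

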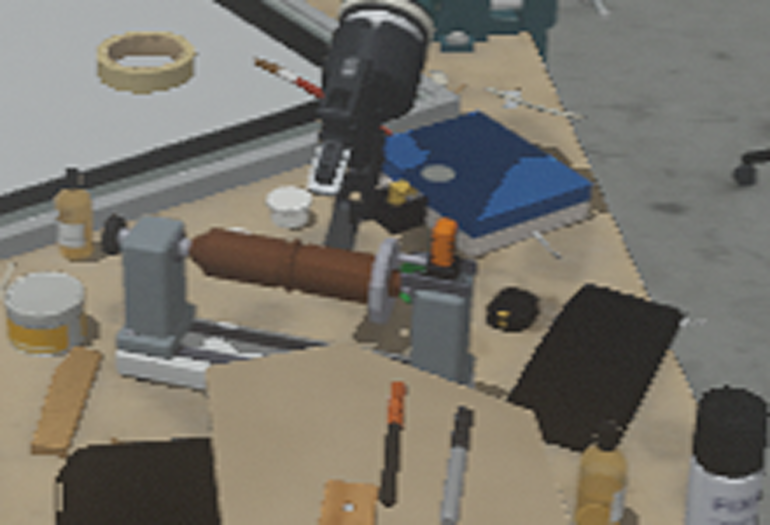

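Request:
play_rows(slide=[[0,-0.3,-0.1],[0,-0.3,-0.1],[0,-0.3,-0.1]], delta_rot=[[0,0,0.008],[0,0,0.008],[0,0,0.008]])

```text
time: 5.75
tool_pos: [0.5268, 0.1672, 0.1007]
tcp_rot: [0.123, 2.677, 1.544]
wrist_force: [0.9, 0.4, -0.2]
width: 1.0
```

Run:
```python
from h import *
show()
ax=rig(-.018,0,.105)
Rt=Rtool(YAW,1.05)
plan(ax,Rt,True)
st=read_state();p=read_camera('wrist')
im=p['image'].astype(int);P=cloud(p,st)
for r in (180,200,220,240,300,330):
    c=np.nonzero((im[r,190:300,0]>im[r,190:300,2]*1.6)&(im[r,190:300,0]<125))[0]+190
    print(r,c.min(),c.max(),(c.min()+c.max())/2)
show()
```

```text
t 5.75 pos [0.5268 0.1672 0.1007] q [-0.359  0.337  2.133  1.042  1.317 -2.476] F [ 0.9  0.4 -0.2] w 1.0
slide [0.22 0.04 0.29] rot [-0.004  0.003  0.001] dist mm 3.6582214659613763 deg 0.2594721051097703 rows 0.087727133476292
180 220 286 253.0
200 221 285 253.0
220 221 285 253.0
240 222 285 253.5
300 218 281 249.5
330 235 279 257.0
t 5.8 pos [0.5266 0.1674 0.1005] q [-0.359  0.338  2.134  1.042  1.317 -2.476] F [-0.6 -0.8  0.4] w 1.0
```

Request:
play_rows(slide=[[0.2,0,0.25],[0.2,0,0.25],[0.2,0,0.25],[0.2,0,0.25],[0.2,0,0.25],[0.2,0,0.25],[0.2,0,0.25],[0.2,0,0.25],[0.2,0,0.25],[0.2,0,0.25]], delta_rot=[[0,0,0],[0,0,0],[0,0,0],[0,0,0],[0,0,0],[0,0,0],[0,0,0],[0,0,0],[0,0,0],[0,0,0]], hand=0, force=25)

```text
time: 6.63
tool_pos: [0.5248, 0.1698, 0.0992]
tcp_rot: [0.123, 2.678, 1.545]
wrist_force: [0.4, 0.2, -0.4]
width: 0.002
```

Run:
```python
from h import *
show()
st=read_state();R0=R.from_rotvec(st['tcp_rot']);ex=np.array([np.cos(YAW),np.sin(YAW),0])
G=np.array(st['tool_pos'])-R0.apply([0,0,.011]);print('grasp',G,'axis pt',rig(-.018,0,.105))
# pivot about measured grasp point
for tot in (-.4,-.8,-1.2,-1.5):
    Rt=R.from_rotvec(ex*tot)*R0
    plan(G,Rt,True)
```

```text
t 6.63 pos [0.5248 0.1698 0.0992] q [-0.356  0.336  2.139  1.045  1.313 -2.478] F [ 0.4  0.2 -0.4] w 0.002
grasp [0.52394362 0.16028318 0.10474718] axis pt [0.52407518 0.16064344 0.105     ]
slide [ 0.   -0.43 -0.09] rot [ 0.4    0.    -0.001] dist mm 4.37071450282242 deg 22.918311805232932 rows 3.2008815370437054
slide [-0.   -0.79 -0.33] rot [ 0.8    0.001 -0.002] dist mm 8.567182411004536 deg 45.836623610465864 rows 6.401763074087411
slide [-0.   -1.03 -0.7 ] rot [ 1.2e+00  1.0e-03 -3.0e-03] dist mm 12.422103791767343 deg 68.75493541569877 rows 9.602644611131113
slide [-0.   -1.1  -1.02] rot [ 1.5e+00  1.0e-03 -3.0e-03] dist mm 14.996015752391846 deg 85.94366926962347 rows 12.003305763913891
```

Run:
```python
from h import *
p=read_camera('wrist');save(p['image'],'w4.png',1.5)
p=read_camera('side');save(p['image'][150:300,180:400],'s4.png',3.5)
p=read_camera('top');save(p['image'][140:280,140:300],'t4.png',4)
```

```text
(no output)
```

View pics/w4.png

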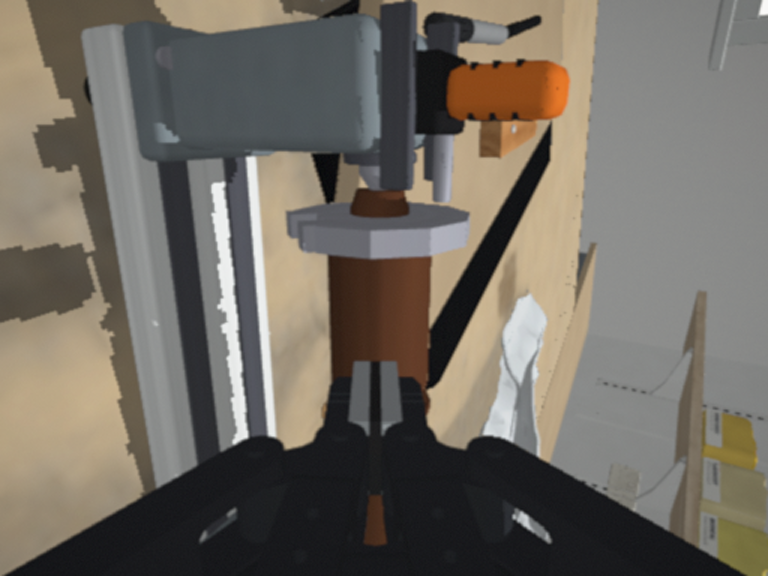

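View pics/s4.png

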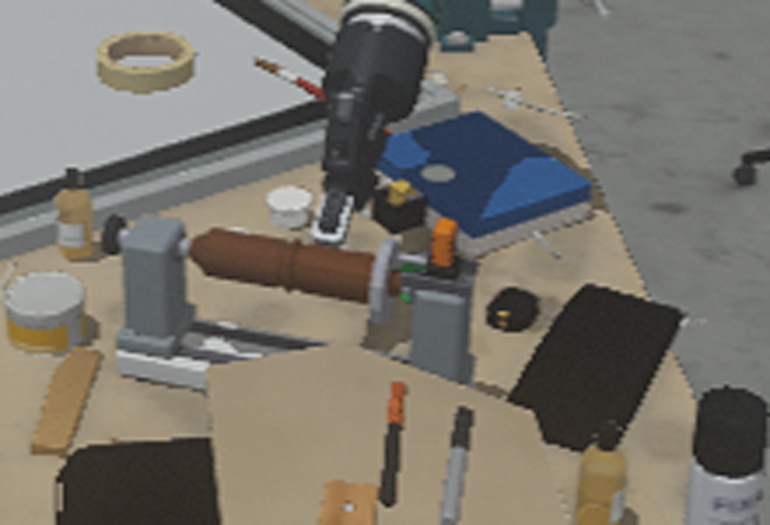

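View pics/t4.png

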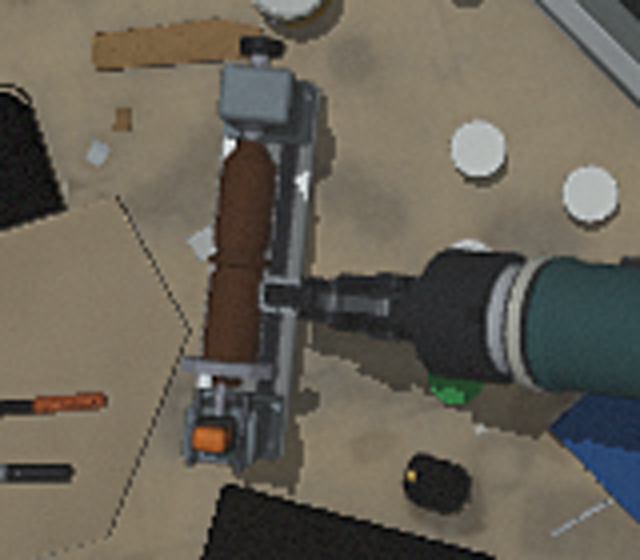

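Run:
```python
from h import *
show();st=read_state();p=read_camera('wrist')
R0=R.from_rotvec(st['tcp_rot'])
tp=np.array(st['tool_pos'])
for dz in(-.03,-.011,0,.008): print(dz,np.array(proj(p,tp+R0.apply([0,0,dz]),st))*1.5)
P=cloud(p,st)
for c,r in[(363,368),(390,368),(363,400),(380,300),(360,460)]:
    X=P[int(r/1.5),int(c/1.5)];print((c,r),X,'tool',R0.inv().apply(X-tp),p['depth'][int(r/1.5),int(c/1.5)])
p=read_camera('top');P=cloud(p)
for c,r in[(267,293),(275,293),(285,293),(300,298),(330,298),(420,300),(240,300)]:
    X=P[int(r/4+140),int(c/4+140)];print('top',(c,r),X,'tool',R0.inv().apply(X-tp))
print(proj(p,tp),'->crop',(np.array(proj(p,tp))-140)*4)
```

```text
t 6.78 pos [0.5248 0.1698 0.0992] q [-0.356  0.336  2.139  1.045  1.313 -2.478] F [-0.3 -0.3 -0.4] w 0.002
-0.03 [376.94938471 384.82201538]
-0.011 [376.7116127 359.2837893]
0 [376.59474775 346.73174957]
0.008 [376.51757082 338.44245643]
(363, 368) [0.50984707 0.13382408 0.11579296] tool [ 0.01153591 -0.00423945 -0.04048027] 0.14704251
(390, 368) [0.51072672 0.13858772 0.12237354] tool [ 0.01109128  0.0038718  -0.03959713] 0.14802021
(363, 400) [0.50921109 0.11928449 0.12463475] tool [ 0.01080374 -0.00386231 -0.05748918] 0.1310713
(380, 300) [0.49477231 0.15001443 0.11305379] tool [ 0.02805382  0.00078206 -0.02637985] 0.1554204
(360, 460) [0.50546898 0.09584568 0.13831289] tool [ 0.01232954 -0.00387481 -0.08484141] 0.10456155
top (267, 293) [0.52119805 0.14033825 0.13097784] tool [ 0.00081316  0.01266467 -0.0415446 ]
top (275, 293) [0.5212109  0.13551248 0.13001546] tool [ 0.00035381  0.00942629 -0.04522106]
top (285, 293) [0.5212421  0.1271846  0.13916117] tool [-0.00046627  0.01319335 -0.05697415]
top (300, 298) [0.51894123 0.11472669 0.16871962] tool [ 0.00061733  0.03246769 -0.08269419]
top (330, 298) [0.51915927 0.09495883 0.21428231] tool [-0.00151323  0.06206598 -0.12252103]
top (420, 300) [0.51706849 0.04338139 0.21485357] tool [-0.00422266  0.03675305 -0.16743032]
top (240, 300) [0.51616996 0.15628239 0.12164755] tool [ 0.00731618  0.01230985 -0.02354082]
(np.float64(195.91457072851773), np.float64(211.53942135051236)) ->crop [223.65828291 286.1576854 ]
```

Request:
play_rows(slide=[[0,0,0],[0,0,0],[0,0,0],[0,0,0],[0,0,0],[0,0,0],[0,0,0],[0,0,0]], delta_rot=[[0,0,0],[0,0,0],[0,0,0],[0,0,0],[0,0,0],[0,0,0],[0,0,0],[0,0,0]], hand=1)

```text
time: 7.55
tool_pos: [0.5248, 0.1697, 0.0993]
tcp_rot: [0.123, 2.678, 1.545]
wrist_force: [1.5, 0.8, -0.9]
width: 0.998
```

```bash
sed -i 's/pos=pos+Rt.apply(\[0,0,.011\])/pos=pos+Rt.apply([0,0,GZ])/; s/^def plan/GZ=.059 # grasp point is this far behind reported tool_pos\ndef plan/' h.py
python3 - <<'E'
from h import *
show();st=read_state();p=read_camera('wrist')
R0=R.from_rotvec(st['tcp_rot']);tp=np.array(st['tool_pos'])
save(p['image'],'w5.png',1.5)
P=cloud(p,st);L=(P.reshape(-1,3)-tp);T=R0.inv().apply(np.nan_to_num(L,nan=9)).reshape(P.shape)
m=(abs(T[...,0])<.02)&(abs(T[...,1])>.035)&(abs(T[...,1])<.065)&(T[...,2]>-.15)&(T[...,2]<.02)
print(m.sum(),np.histogram(T[m][:,2],bins=12));print('inner y',np.percentile(T[m&(T[...,2]<-.05)&(T[...,1]>0)][:,1],[1,5]),np.percentile(T[m&(T[...,2]<-.05)&(T[...,1]<0)][:,1],[99,95]))
plan(rig(-.018,0,.105),Rtool(YAW,1.05),True)
E
```

```text
t 7.55 pos [0.5248 0.1697 0.0993] q [-0.356  0.336  2.139  1.045  1.313 -2.478] F [ 1.5  0.8 -0.9] w 0.998
19696 (array([ 871, 1974, 3012, 5475, 1825, 1024, 1093, 1246, 1081,  949,  780,
        366]), array([-0.11652443, -0.11040316, -0.10428188, -0.09816061, -0.09203933,
       -0.08591806, -0.07979678, -0.07367551, -0.06755423, -0.06143296,
       -0.05531168, -0.04919041, -0.04306913]))
inner y [0.03559132 0.03836583] [-0.03550715 -0.03781899]
slide [0.01 0.06 4.82] rot [-0.003  0.002  0.001] dist mm 48.22547873969961 deg 0.23866576587408367 rows 1.156486300712221
```

Request:
play_rows(slide=[[0,0.05,2.5],[0,0.05,4.8],[0,0.05,4.8],[0,0.05,4.8]], delta_rot=[[0,0,0],[0,0,0],[0,0,0],[0,0,0]])

```text
time: 7.93
tool_pos: [0.5276, 0.2122, 0.0751]
tcp_rot: [0.122, 2.679, 1.546]
wrist_force: [0.3, -0.1, -0.2]
width: 1.003
```

Run:
```python
from h import *
show()
plan(rig(-.018,0,.105),Rtool(YAW,1.05),True)
p=read_camera('wrist');save(p['image'],'w6.png',1.5)
plan(rig(-.018,0,.105),Rtool(YAW,1.05),True)
```

```text
t 7.93 pos [0.5276 0.2122 0.0751] q [-0.275  0.371  2.158  1.115  1.247 -2.503] F [ 0.3 -0.1 -0.2] w 1.003
slide [-0.12  0.02 -0.07] rot [-0.003 -0.    -0.   ] dist mm 1.3521339774919445 deg 0.17695515656588118 rows 0.03242527523961498
slide [-0.03  0.01  0.  ] rot [-0.003  0.001  0.001] dist mm 0.3109561668479279 deg 0.2036691050137452 rows 0.028445405728176703
```

View pics/w6.png

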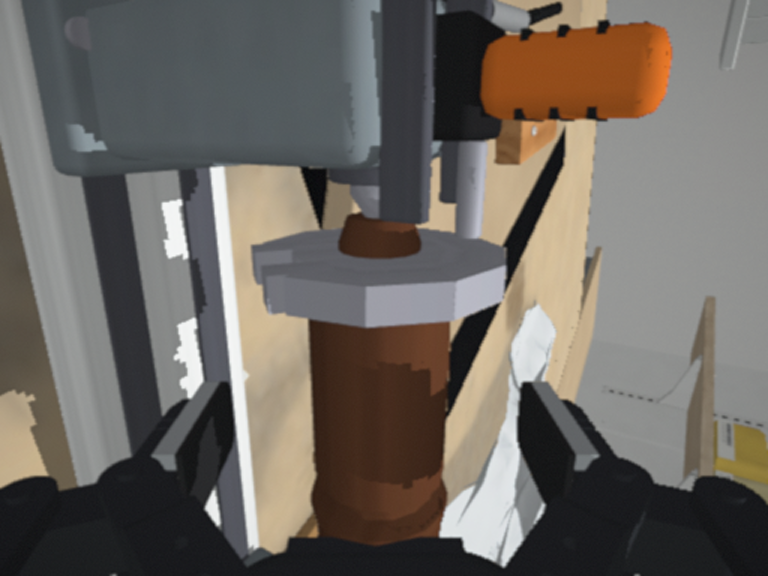

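Request:
play_rows(slide=[[0,0,0],[0,0,0],[0,0,0],[0,0,0],[0,0,0],[0,0,0],[0,0,0],[0,0,0]], delta_rot=[[0,0,0],[0,0,0],[0,0,0],[0,0,0],[0,0,0],[0,0,0],[0,0,0],[0,0,0]], hand=0, force=30)

```text
time: 8.65
tool_pos: [0.5289, 0.2115, 0.0769]
tcp_rot: [0.122, 2.676, 1.547]
wrist_force: [-0.4, -2.6, 5.6]
width: 0.409
```

Run:
```python
from h import *
show()
st=read_state();R0=R.from_rotvec(st['tcp_rot']);ex=np.array([np.cos(YAW),np.sin(YAW),0])
G=np.array(st['tool_pos'])-R0.apply([0,0,GZ]);print('grasp',G,'axis pt',rig(-.018,0,.105))
for tot in np.arange(1,13)*-.115:
    Rt=R.from_rotvec(ex*tot)*R0
    plan(G,Rt,True)
```

```text
t 8.65 pos [0.5289 0.2115 0.0769] q [-0.277  0.37   2.156  1.116  1.249 -2.502] F [-0.4 -2.6  5.6] w 0.409
grasp [0.52416207 0.16054841 0.10630653] axis pt [0.52407518 0.16064344 0.105     ]
slide [ 0.   -0.68 -0.04] rot [ 0.115  0.    -0.   ] dist mm 6.781249677834456 deg 6.589014644004473 rows 0.920253441900066
slide [ 0.   -1.35 -0.16] rot [ 0.23  0.   -0.  ] dist mm 13.540085025557524 deg 13.178029288008934 rows 1.8405068838001304
slide [ 0.   -2.   -0.35] rot [ 0.345  0.    -0.001] dist mm 20.25416580002089 deg 19.7670439320134 rows 2.7607603257001956
slide [ 0.   -2.62 -0.61] rot [ 0.46   0.001 -0.001] dist mm 26.90129968711974 deg 26.356058576017865 rows 3.6810137676002603
slide [ 0.   -3.21 -0.95] rot [ 0.575  0.001 -0.001] dist mm 33.45951565491776 deg 32.94507322002233 rows 4.6012672095003255
slide [ 0.   -3.76 -1.35] rot [ 0.69   0.001 -0.001] dist mm 39.90713657535926 deg 39.53408786402681 rows 5.521520651400392
slide [ 0.   -4.25 -1.81] rot [ 0.805  0.001 -0.002] dist mm 46.22285087452943 deg 46.12310250803125 rows 6.441774093300454
slide [ 0.   -4.69 -2.33] rot [ 0.92   0.001 -0.002] dist mm 52.38578297463419 deg 52.712117152035745 rows 7.362027535200523
slide [ 0.   -5.07 -2.89] rot [ 1.035e+00  1.000e-03 -2.000e-03] dist mm 58.375562294864935 deg 59.301131796040224 rows 8.282280977100589
slide [ 0.   -5.39 -3.49] rot [ 1.15   0.002 -0.002] dist mm 64.17239058307686 deg 65.89014644004467 rows 9.202534419000653
slide [-0.   -5.63 -4.12] rot [ 1.265  0.002 -0.002] dist mm 69.75710735572734 deg 72.47916108404915 rows 10.12278786090072
slide [-0.   -5.79 -4.78] rot [ 1.38   0.002 -0.003] dist mm 75.11125322977229 deg 79.06817572805362 rows 11.043041302800784
```

Request:
play_rows(slide=[[0,-0.34,-0.01],[0,-0.68,-0.04],[0,-1.01,-0.09],[0,-1.35,-0.16],[0,-1.67,-0.24],[0,-2.0,-0.35],[0,-2.31,-0.47],[0,-2.62,-0.61],[0,-2.92,-0.77],[0,-3.21,-0.95],[0,-3.49,-1.14],[0,-3.76,-1.35]], delta_rot=[[0.0575,0,0],[0.115,0,0],[0.1725,0,0],[0.23,0,0],[0.2875,0,0],[0.345,0,0],[0.4025,0,0],[0.46,0,0],[0.5175,0,0],[0.575,0,0],[0.6325,0,0],[0.69,0,0]])

```text
time: 9.65
tool_pos: [0.5263, 0.1824, 0.0522]
tcp_rot: [0.142, 3.07, 0.556]
wrist_force: [-1.0, 6.5, 1.4]
width: 0.411
```

Run:
```python
from h import *
show()
st=read_state();R0=R.from_rotvec(st['tcp_rot']);ex=np.array([np.cos(YAW),np.sin(YAW),0])
G=np.array(st['tool_pos'])-R0.apply([0,0,GZ]);print('grasp',G,'axis pt',rig(-.018,0,.105))
print('phi',np.degrees((R0*Rtool(YAW,0).inv()).as_rotvec()))
G=np.array([.5242,.1605,.1063])
for phi in np.arange(.3,-.61,-.1):
    plan(G,Rtool(YAW,phi),True)
```

```text
t 9.65 pos [0.5263 0.1824 0.0522] q [ 0.049  0.139  2.099  0.458  0.902 -1.716] F [-1.   6.5  1.4] w 0.411
grasp [0.52427609 0.16176983 0.10745087] axis pt [0.52407518 0.16064344 0.105     ]
phi [20.4282542  -2.02770912 -0.05310181]
slide [ 0.01 -0.5   0.05] rot [ 0.058  0.003 -0.001] dist mm 5.060586063151166 deg 3.3432761738670225 rows 0.46693801310991934
slide [ 0.01 -1.09 -0.01] rot [ 0.158  0.003 -0.001] dist mm 10.895224140082323 deg 9.07036816236118 rows 1.2668111958605002
slide [ 0.01 -1.67 -0.13] rot [ 0.258  0.003 -0.001] dist mm 16.71713002487726 deg 14.799383254222272 rows 2.0669529684667975
slide [ 0.01 -2.23 -0.31] rot [ 0.358  0.003 -0.001] dist mm 22.50050859069233 deg 20.528711447748044 rows 2.867138470355872
slide [ 0.01 -2.77 -0.55] rot [ 0.458  0.003 -0.001] dist mm 28.228904437253547 deg 26.258147789324557 rows 3.6673390767213068
slide [ 0.01 -3.28 -0.83] rot [ 0.558  0.003 -0.001] dist mm 33.88736272104025 deg 31.98763416077336 rows 4.467546670499073
slide [ 0.01 -3.77 -1.17] rot [ 0.658  0.003 -0.001] dist mm 39.46147375856026 deg 37.7171477563936 rows 5.267758066535419
slide [ 0.01 -4.22 -1.55] rot [ 0.758  0.002 -0.001] dist mm 44.937173733490276 deg 43.44667779923965 rows 6.067971759670343
slide [ 0.   -4.62 -1.98] rot [ 0.858  0.002 -0.002] dist mm 50.30070378467813 deg 49.1762185337983 rows 6.868186946061215
slide [ 0.   -4.99 -2.44] rot [ 0.958  0.002 -0.002] dist mm 55.538614572190745 deg 54.90576660597602 rows 7.66840315725922
```

Request:
play_rows(slide=[[0,-0.5,0.03],[0,-0.8,0.02],[0,-1.09,-0.01],[0,-1.38,-0.07],[0,-1.67,-0.13],[0,-2.23,-0.31],[0,-2.5,-0.43],[0,-2.77,-0.55],[0,-3.28,-0.83],[0,-3.77,-1.17],[0,-4.22,-1.55],[0,-4.62,-1.98]], delta_rot=[[0.058,0,0],[0.108,0,0],[0.158,0,0],[0.208,0,0],[0.258,0,0],[0.358,0,0],[0.408,0,0],[0.458,0,0],[0.558,0,0],[0.658,0,0],[0.758,0,0],[0.858,0,0]])

```text
time: 10.65
tool_pos: [0.5222, 0.1358, 0.0555]
tcp_rot: [-0.142, -3.024, 0.769]
wrist_force: [-4.0, 8.2, -1.2]
width: 0.411
```

Run:
```python
from h import *
show()
st=read_state();R0=R.from_rotvec(st['tcp_rot'])
print('phi',np.degrees((R0*Rtool(YAW,0).inv()).as_rotvec()))
p=read_camera('wrist');save(p['image'],'w7.png',1.5)
p=read_camera('side');save(p['image'][150:300,180:400],'s7.png',3.5)
plan([.5242,.1605,.1063],Rtool(YAW,-.5),True)
plan([.5242,.1605,.1063],Rtool(YAW,-.7),True)
```

```text
t 10.65 pos [0.5222 0.1358 0.0555] q [ 0.492  0.346  1.877 -0.438  1.238 -0.773] F [-4.   8.2 -1.2] w 0.411
phi [-28.4350486    2.34614426  -0.14540742]
slide [ 0.02 -0.24  0.25] rot [-0.002  0.003  0.   ] dist mm 3.488962167442869 deg 0.2208691470746586 rows 0.08366815749263475
slide [ 0.02 -1.42  0.13] rot [0.198 0.003 0.   ] dist mm 14.236674362112751 deg 11.34935815357765 rows 1.5851058873711803
```

View pics/w7.png

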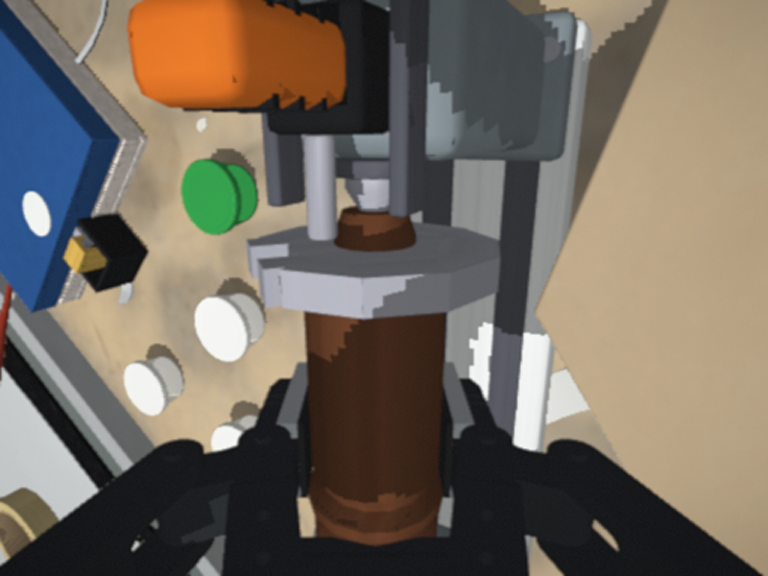

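View pics/s7.png

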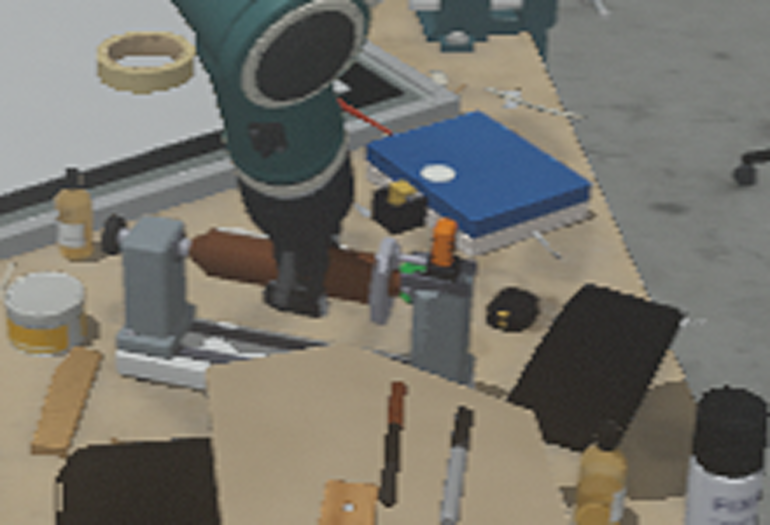

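Request:
play_rows(slide=[[0,0,0],[0,0,0],[0,0,0],[0,0,0],[0,0,0],[0,0,0],[0,0,0]], delta_rot=[[0,0,0],[0,0,0],[0,0,0],[0,0,0],[0,0,0],[0,0,0],[0,0,0]], hand=1)

```text
time: 11.33
tool_pos: [0.522, 0.1351, 0.0555]
tcp_rot: [-0.137, -3.021, 0.775]
wrist_force: [0.4, 0.3, -0.3]
width: 1.0
```

Run:
```python
from h import *
show()
for phi in np.linspace(-.4,.5,10):plan([.5241,.1605,.1055],Rtool(YAW,phi),True)
p=read_camera('wrist');save(p['image'],'w8.png',1.5)
p=read_camera('top')
im=p['image'];save(im[140:280,140:300],'t8.png',4)
```

```text
t 11.33 pos [0.522  0.1351 0.0555] q [ 0.493  0.348  1.876 -0.44   1.241 -0.774] F [ 0.4  0.3 -0.3] w 1.0
slide [0.03 0.43 0.26] rot [-0.102  0.003 -0.   ] dist mm 5.02149206138793 deg 5.844898210927107 rows 0.8163265657719423
slide [0.03 1.01 0.17] rot [-0.202  0.003  0.   ] dist mm 10.273066632241711 deg 11.573346378476405 rows 1.6163891590050845
slide [0.03 1.58 0.02] rot [-0.302  0.003  0.   ] dist mm 15.8453557474257 deg 17.302541435536927 rows 2.416556066415772
slide [ 0.03  2.14 -0.18] rot [-0.402  0.003  0.   ] dist mm 21.456453647688246 deg 23.031926017321897 rows 3.2167494437600412
slide [ 0.03  2.67 -0.44] rot [-0.502  0.003  0.   ] dist mm 27.043611329204403 deg 28.76138685626278 rows 4.016953471545081
slide [ 0.02  3.17 -0.75] rot [-0.602  0.003  0.001] dist mm 32.5776044671636 deg 34.49088594399519 rows 4.81716284134011
slide [ 0.02  3.64 -1.11] rot [-0.702  0.003  0.001] dist mm 38.03830851967647 deg 40.22040692828806 rows 5.617375269313975
slide [ 0.02  4.07 -1.51] rot [-0.802  0.003  0.001] dist mm 43.4090060555143 deg 45.9499416116318 rows 6.4175896105631
slide [ 0.02  4.46 -1.95] rot [-0.902  0.003  0.001] dist mm 48.67459648519667 deg 51.67948543080389 rows 7.217805227765906
slide [ 0.02  4.8  -2.43] rot [-1.002e+00  3.000e-03  1.000e-03] dist mm 53.820923605574016 deg 57.409035643286934 rows 8.018021737889237
```

View pics/t8.png

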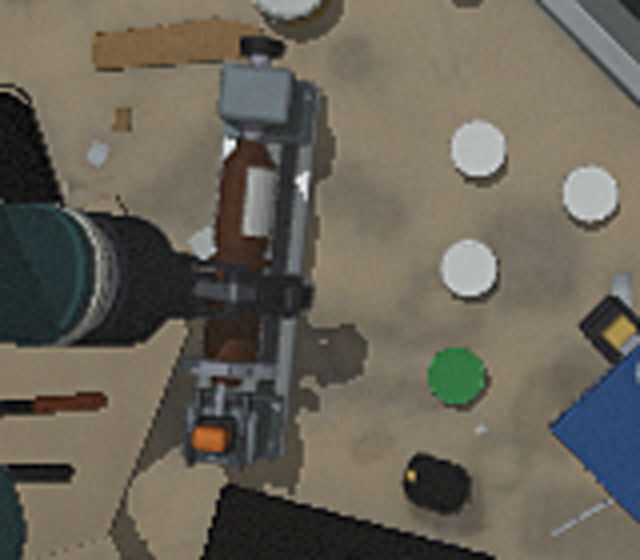

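Request:
play_rows(slide=[[0,0.43,0.26],[0,1.01,0.17],[0,1.58,0.02],[0,2.14,-0.18],[0,2.67,-0.44],[0,3.17,-0.75],[0,3.64,-1.11],[0,4.07,-1.51],[0,4.46,-1.95],[0,4.46,-1.95],[0,4.46,-1.95]], delta_rot=[[-0.1,0,0],[-0.2,0,0],[-0.3,0,0],[-0.4,0,0],[-0.5,0,0],[-0.6,0,0],[-0.7,0,0],[-0.8,0,0],[-0.9,0,0],[-0.9,0,0],[-0.9,0,0]])

```text
time: 12.35
tool_pos: [0.526, 0.1819, 0.0505]
tcp_rot: [0.143, 3.058, 0.613]
wrist_force: [-0.5, 0.3, -0.3]
width: 0.998
```

Run:
```python
from h import *
show()
plan([.5241,.1605,.1055],Rtool(YAW,.4),True)
```

```text
t 12.35 pos [0.526  0.1819 0.0505] q [ 0.022  0.145  2.108  0.508  0.906 -1.776] F [-0.5  0.3 -0.3] w 0.998
slide [-0.01  0.17 -0.  ] rot [-0.004  0.001 -0.002] dist mm 1.6687339620670003 deg 0.265834624620041 rows 0.04001760100880097
```

Request:
play_rows(slide=[[0,0.15,0],[0,0.15,0],[0,0.15,0],[0,0.15,0],[0,0.15,0],[0,0.15,0],[0,0.15,0],[0,0.15,0],[0,0.15,0]], delta_rot=[[0,0,0],[0,0,0],[0,0,0],[0,0,0],[0,0,0],[0,0,0],[0,0,0],[0,0,0],[0,0,0]], hand=0, force=30)

```text
time: 13.1
tool_pos: [0.5263, 0.1849, 0.0518]
tcp_rot: [0.142, 3.058, 0.616]
wrist_force: [0.3, 5.0, 0.9]
width: 0.411
```

```bash
cat >> h.py <<'E'
def theta(cam='top'):
    st=read_state();p=read_camera(cam);im=p['image'].astype(int)
    # ray-cylinder intersection for each pixel near patch
    ex=np.array([np.cos(YAW),np.sin(YAW),0]);ey=np.array([-np.sin(YAW),np.cos(YAW),0])
    c0=np.array(proj(p,rig(.039,0,.105),st));res=[]
    n=40
    for v in range(int(c0[1])-n,int(c0[1])+n):
        for u in range(int(c0[0])-n,int(c0[0])+n):
            if not(0<=u<512 and 0<=v<384):continue
            o,d=ray(p,u,v,st);o=o-rig(0,0,.105)
            oy,oz,dy,dz=o@ey,o[2],d@ey,d[2];A=dy*dy+dz*dz;B=oy*dy+oz*dz;C=oy*oy+oz*oz-.018**2
            D=B*B-A*C
            if D<0: continue
            t=(-B-np.sqrt(D))/A;X=o+t*d
            a=X@ex
            if abs(a-.039)<.016: res.append((np.arctan2(-(X@ey),X[2]),a,im[v,u].min(),im[v,u,0]/max(1,im[v,u,2]),u,v))
    r=np.array(res);w=(r[:,3]<1.25)&(r[:,2]>75)
    print(cam,'all th',r[:,0].min(),r[:,0].max(),'white',w.sum(),np.percentile(r[w,0],[2,10,50,90,98]),'mid',(np.percentile(r[w,0],3)+np.percentile(r[w,0],97))/2)
    return p
E
python3 - <<'E'
from h import *
show()
theta('top');theta('side')
st=read_state();R0=R.from_rotvec(st['tcp_rot'])
print('phi',(R0*Rtool(YAW,0).inv()).as_rotvec())
G=np.array(st['tool_pos'])-R0.apply([0,0,GZ]);print('grasp',G)
for phi in np.linspace(.3,-.4,8):plan(G,Rtool(YAW,phi),True)
E
```

```text
t 13.1 pos [0.5263 0.1849 0.0518] q [ 0.027  0.145  2.106  0.51   0.907 -1.773] F [0.3 5.  0.9] w 0.411
top all th -1.324200217889984 1.5929233394303202 white 95 [0.02248777 0.11371751 0.54200598 1.09439546 1.39522038] mid 0.6945561578545271
side all th -2.3656162752839283 0.527587647458719 white 13 [0.08741009 0.09875579 0.26344434 0.48589123 0.52551999] mid 0.30605585496473
phi [ 0.39610272 -0.03737455 -0.00127443]
grasp [0.52415174 0.16218617 0.10623553]
slide [ 0.01 -0.58 -0.03] rot [ 0.098  0.001 -0.001] dist mm 5.771930817372549 deg 5.607797488127775 rows 0.7832119396826501
slide [ 0.01 -1.16 -0.12] rot [ 0.198  0.001 -0.001] dist mm 11.654951343621669 deg 11.336975665269732 rows 1.5833764895628117
slide [ 0.01 -1.73 -0.26] rot [ 0.298  0.001 -0.001] dist mm 17.509007728867832 deg 17.06642182708773 rows 2.3835784674703535
slide [ 0.   -2.29 -0.46] rot [ 0.398  0.001 -0.001] dist mm 23.319342089540967 deg 22.795933910011374 rows 3.1837896522362255
slide [ 0.   -2.82 -0.72] rot [ 0.498  0.001 -0.001] dist mm 29.07140682749573 deg 28.52547219029268 rows 3.9840044958509333
slide [ 0.   -3.32 -1.02] rot [ 0.598  0.001 -0.001] dist mm 34.75081654626089 deg 34.25502352054676 rows 4.784221162087536
slide [ 0.   -3.79 -1.38] rot [ 0.698  0.001 -0.001] dist mm 40.34337215251472 deg 39.98458228872663 rows 5.58443886714059
slide [ 0.   -4.22 -1.78] rot [ 0.798  0.001 -0.001] dist mm 45.83509340291013 deg 45.71414569594491 rows 6.384657220104037
```

Request:
play_rows(slide=[[0,-0.35,-0.01],[0,-0.58,-0.03],[0,-0.87,-0.07],[0,-1.16,-0.12],[0,-1.45,-0.19],[0,-1.73,-0.26],[0,-2.29,-0.46],[0,-2.82,-0.72],[0,-3.32,-1.02],[0,-3.71,-1.31],[0,-3.71,-1.31],[0,-3.71,-1.31]], delta_rot=[[0.06,0,0],[0.1,0,0],[0.15,0,0],[0.2,0,0],[0.25,0,0],[0.3,0,0],[0.4,0,0],[0.5,0,0],[0.6,0,0],[0.68,0,0],[0.68,0,0],[0.68,0,0]])

```text
time: 14.2
tool_pos: [0.5228, 0.1467, 0.0496]
tcp_rot: [-0.14, -3.095, 0.441]
wrist_force: [-1.7, 0.3, 3.2]
width: 0.41
```

Run:
```python
from h import *
show()
p=theta('top');save(p['image'][150:270,150:270],'t9.png',5);p=theta('side')
st=read_state();R0=R.from_rotvec(st['tcp_rot'])
print('phi',(R0*Rtool(YAW,0).inv()).as_rotvec())
save(p['image'][180:260,210:340],'s9.png',5)
```

```text
t 14.2 pos [0.5228 0.1467 0.0496] q [ 0.4    0.258  1.94  -0.281  1.096 -0.932] F [-1.7  0.3  3.2] w 0.41
top all th -1.324200217889984 1.5929233394303202 white 122 [-0.7104115  -0.58357608 -0.00851469  0.54109217  1.47184061] mid 0.3746921725707572
side all th -2.3656162752839283 0.527587647458719 white 56 [-0.57904903 -0.52689902 -0.21902181  0.26442442  0.50243183] mid -0.0830282659491689
phi [-0.27878407  0.02459955 -0.00124227]
```

View pics/t9.png

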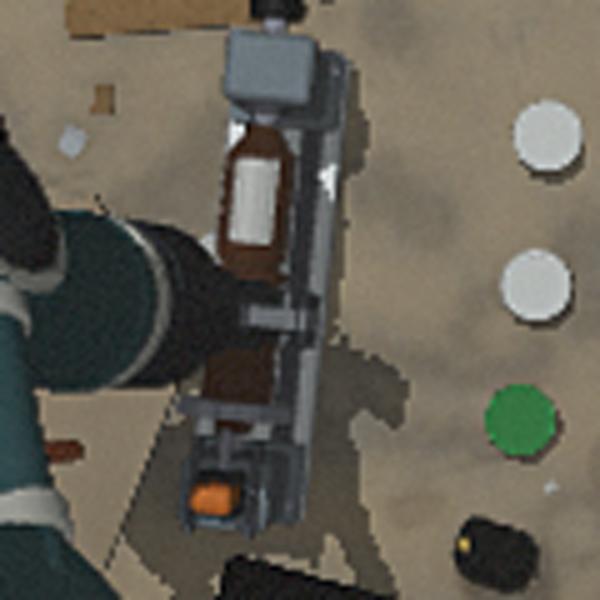

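View pics/s9.png

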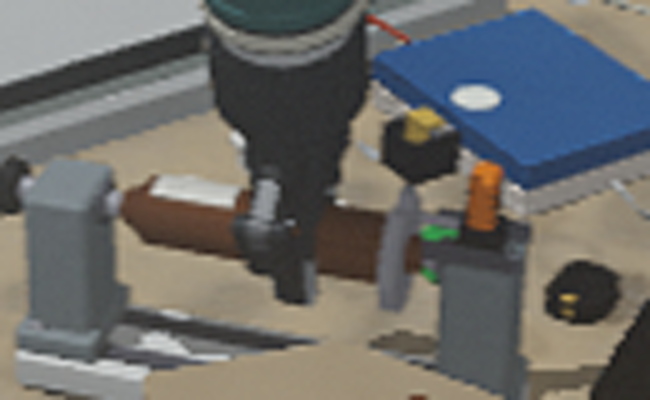

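```bash
cat >> h.py <<'E'
def prof(cam='top'):
    st=read_state();p=read_camera(cam);im=cv2.GaussianBlur(p['image'],(0,0),.5).astype(np.float32)
    ex=np.array([np.cos(YAW),np.sin(YAW),0])
    acc=None
    ths=None
    # perpendicular direction in image
    a=np.array(proj(p,rig(.025,0,.105),st));b=np.array(proj(p,rig(.053,0,.105),st));d=(b-a)/np.linalg.norm(b-a);n=np.array([-d[1],d[0]])
    r0=np.array(proj(p,rig(.039,0.018,.105),st));r1=np.array(proj(p,rig(.039,-.018,.105),st))
    if (r1-r0)@n<0:n=-n
    s=np.arange(-14,14.1,.5);A=0
    for t in np.linspace(0,1,12):
        c=a+(b-a)*t;q=c+s[:,None]*n
        A=A+cv2.remap(im,q[:,0].astype(np.float32)[None],q[:,1].astype(np.float32)[None],cv2.INTER_CUBIC)[0]/12
    for si,x in zip(s,A): print(si,x.round().astype(int),end=' ')
    print()
E
python3 - <<'E'
from h import *
prof('top')
E
```

```text
-14.0 [116 108  95] -13.5 [115 108  94] -13.0 [115 108  95] -12.5 [115 108  95] -12.0 [115 108  95] -11.5 [115 109  95] -11.0 [116 109  95] -10.5 [116 109  94] -10.0 [117 110  95] -9.5 [118 111  96] -9.0 [118 111  97] -8.5 [113 107  95] -8.0 [99 92 82] -7.5 [78 67 58] -7.0 [62 46 37] -6.5 [62 46 37] -6.0 [80 68 61] -5.5 [110 103  98] -5.0 [140 139 134] -4.5 [158 160 157] -4.0 [164 166 164] -3.5 [167 169 166] -3.0 [171 173 170] -2.5 [174 176 173] -2.0 [172 174 172] -1.5 [167 169 166] -1.0 [162 164 161] -0.5 [160 162 158] 0.0 [160 162 158] 0.5 [158 160 157] 1.0 [153 155 153] 1.5 [148 151 148] 2.0 [143 147 144] 2.5 [135 136 133] 3.0 [112 108 102] 3.5 [80 68 60] 4.0 [56 39 31] 4.5 [48 31 23] 5.0 [48 34 26] 5.5 [49 39 33] 6.0 [55 49 46] 6.5 [66 64 62] 7.0 [69 70 70] 7.5 [59 60 62] 8.0 [47 49 51] 8.5 [44 45 47] 9.0 [44 45 47] 9.5 [44 45 47] 10.0 [46 46 49] 10.5 [51 51 53] 11.0 [65 66 67] 11.5 [88 90 90] 12.0 [109 112 112] 12.5 [125 128 128] 13.0 [131 134 135] 13.5 [135 139 141] 14.0 [133 137 139]
```

Request:
play_rows(slide=[[0,-0.1,0],[0,-0.3,-0.01],[0,-0.3,-0.01],[0,-0.3,-0.01]], delta_rot=[[0.02,0,0],[0.05,0,0],[0.05,0,0],[0.05,0,0]])

```text
time: 14.68
tool_pos: [0.5225, 0.1441, 0.0505]
tcp_rot: [-0.143, -3.082, 0.513]
wrist_force: [-1.5, 3.1, 1.6]
width: 0.413
```

Request:
play_rows(slide=[[0,0,0],[0,0,0],[0,0,0],[0,0,0],[0,0,0],[0,0,0],[0,0,0]], delta_rot=[[0,0,0],[0,0,0],[0,0,0],[0,0,0],[0,0,0],[0,0,0],[0,0,0]], hand=1)

```text
time: 15.27
tool_pos: [0.5226, 0.144, 0.0505]
tcp_rot: [-0.144, -3.082, 0.513]
wrist_force: [-0.2, 0.6, 0.2]
width: 0.999
```

Run:
```python
from h import *
show()
prof('top')
# back off along tool then upright view above
st=read_state();R0=R.from_rotvec(st['tcp_rot'])
print('phi',(R0*Rtool(YAW,0).inv()).as_rotvec())
```

```text
t 15.27 pos [0.5226 0.144  0.0505] q [ 0.421  0.276  1.926 -0.318  1.126 -0.892] F [-0.2  0.6  0.2] w 0.999
-14.0 [115 108  95] -13.5 [115 107  94] -13.0 [115 108  94] -12.5 [115 108  95] -12.0 [115 109  95] -11.5 [115 108  95] -11.0 [116 108  95] -10.5 [116 109  94] -10.0 [118 110  95] -9.5 [119 112  97] -9.0 [118 111  97] -8.5 [112 106  94] -8.0 [98 91 81] -7.5 [77 66 57] -7.0 [64 49 40] -6.5 [69 54 46] -6.0 [93 84 78] -5.5 [127 124 119] -5.0 [153 154 151] -4.5 [163 165 163] -4.0 [163 166 164] -3.5 [166 168 166] -3.0 [168 170 167] -2.5 [168 170 167] -2.0 [168 169 167] -1.5 [167 169 166] -1.0 [166 169 165] -0.5 [167 169 166] 0.0 [165 167 164] 0.5 [160 162 159] 1.0 [153 155 152] 1.5 [148 151 148] 2.0 [141 141 138] 2.5 [119 114 109] 3.0 [86 75 66] 3.5 [61 45 35] 4.0 [52 35 26] 4.5 [50 35 26] 5.0 [49 37 30] 5.5 [50 41 35] 6.0 [55 50 46] 6.5 [65 63 62] 7.0 [69 70 70] 7.5 [59 61 62] 8.0 [48 49 51] 8.5 [45 46 48] 9.0 [45 46 48] 9.5 [45 45 47] 10.0 [47 47 49] 10.5 [52 53 54] 11.0 [65 66 68] 11.5 [87 89 90] 12.0 [109 112 112] 12.5 [125 128 128] 13.0 [131 134 135] 13.5 [135 139 140] 14.0 [133 137 138] 
phi [-0.32831563  0.029223   -0.00170638]
```

Run:
```python
from h import *
plan(rig(0,0,.22),Rtool(YAW,0))
```

```text
slide [ -1.82  -3.91 -16.58] rot [-0.33   0.001 -0.002] dist mm 171.2777370489326 deg 18.8857223274016 rows 4.107379785346106
```

Request:
play_rows(slide=[[0,0,-3],[0,0,-6],[0,0,-9],[-0.5,-1,-12],[-1,-2,-14],[-1.8,-3.9,-16.6],[-1.8,-3.9,-16.6],[-1.8,-3.9,-16.6],[-1.8,-3.9,-16.6]], delta_rot=[[0,0,0],[0,0,0],[0,0,0],[-0.1,0,0],[-0.2,0,0],[-0.33,0,0],[-0.33,0,0],[-0.33,0,0],[-0.33,0,0]])

```text
time: 16.07
tool_pos: [0.5416, 0.1584, 0.2202]
tcp_rot: [0.149, 3.137, -0.0]
wrist_force: [-1.4, -0.1, -0.5]
width: 1.001
```

Run:
```python
from h import *
show()
st=read_state();p=read_camera('wrist');save(p['image'],'w10.png',1.5)
print([np.array(proj(p,P,st))*1.5 for P in (rig(.039,0,.105),rig(-.066,0,.105),rig(.039,0,.123))], wfc(p,st)[:3,3])
prof('wrist')
```

```text
t 16.07 pos [0.5416 0.1584 0.2202] q [ 2.410e-01  4.200e-02  1.820e+00 -1.000e-03  1.279e+00 -1.235e+00] F [-1.4 -0.1 -0.5] w 1.001
[array([375.46148349, 327.95054621]), array([375.10689249, 155.84984626]), array([375.50356363, 339.40426271])] [0.46335993 0.16603273 0.39317493]
-14.0 [172 169 163] -13.5 [179 177 171] -13.0 [185 184 178] -12.5 [185 184 179] -12.0 [186 185 179] -11.5 [185 184 179] -11.0 [186 185 180] -10.5 [188 187 181] -10.0 [191 191 184] -9.5 [196 195 188] -9.0 [201 200 193] -8.5 [205 204 197] -8.0 [208 207 200] -7.5 [209 208 200] -7.0 [209 209 201] -6.5 [209 208 201] -6.0 [209 209 201] -5.5 [210 209 201] -5.0 [209 209 201] -4.5 [209 208 200] -4.0 [206 206 198] -3.5 [203 202 195] -3.0 [199 197 191] -2.5 [195 193 187] -2.0 [191 190 183] -1.5 [190 188 182] -1.0 [189 188 181] -0.5 [190 188 182] 0.0 [190 188 182] 0.5 [190 188 182] 1.0 [190 188 182] 1.5 [189 188 181] 2.0 [188 186 180] 2.5 [186 184 178] 3.0 [182 180 175] 3.5 [179 177 171] 4.0 [176 174 169] 4.5 [175 173 167] 5.0 [174 172 166] 5.5 [174 172 167] 6.0 [174 172 167] 6.5 [174 172 166] 7.0 [173 170 165] 7.5 [168 166 160] 8.0 [158 154 149] 8.5 [143 138 132] 9.0 [117 109 103] 9.5 [93 82 75] 10.0 [72 55 46] 10.5 [62 41 29] 11.0 [55 32 19] 11.5 [56 33 20] 12.0 [54 32 19] 12.5 [53 32 19] 13.0 [51 30 19] 13.5 [49 29 18] 14.0 [46 28 18]
```

View pics/w10.png

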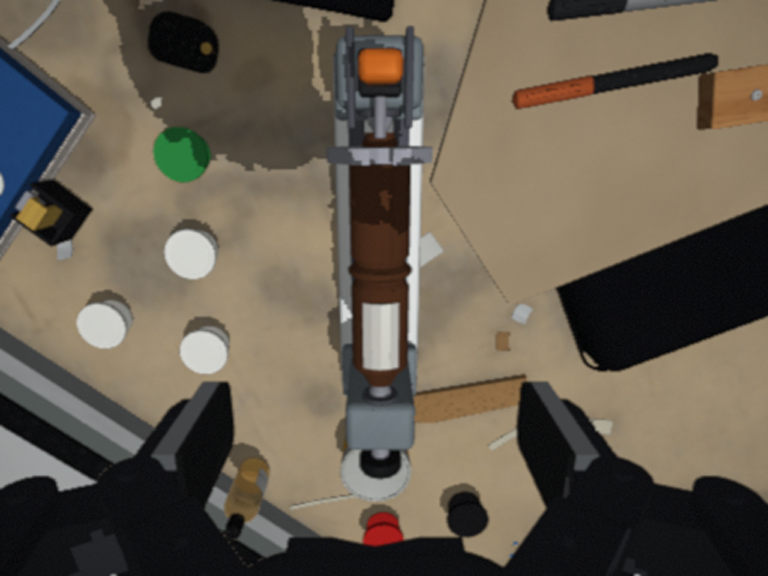

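Run:
```python
from h import *
st=read_state();p=read_camera('wrist');im=cv2.GaussianBlur(p['image'],(0,0),.5).astype(int)
save(p['image'][10:290,200:310],'w11.png',2.1)
for r in (208,214,220,226,232,238):
    x=im[r];rt=x[:,0]/np.maximum(x[:,2],1)
    print(r,[(c,x[c,0],round(rt[c],1)) for c in range(229,280)][::1])
```

```text
208 [(229, np.int64(203), np.float64(1.0)), (230, np.int64(173), np.float64(1.0)), (231, np.int64(143), np.float64(1.0)), (232, np.int64(111), np.float64(1.0)), (233, np.int64(72), np.float64(1.1)), (234, np.int64(48), np.float64(1.7)), (235, np.int64(46), np.float64(2.4)), (236, np.int64(50), np.float64(2.8)), (237, np.int64(53), np.float64(2.8)), (238, np.int64(58), np.float64(2.4)), (239, np.int64(81), np.float64(1.4)), (240, np.int64(125), np.float64(1.1)), (241, np.int64(160), np.float64(1.1)), (242, np.int64(172), np.float64(1.0)), (243, np.int64(174), np.float64(1.0)), (244, np.int64(174), np.float64(1.0)), (245, np.int64(177), np.float64(1.0)), (246, np.int64(185), np.float64(1.0)), (247, np.int64(190), np.float64(1.0)), (248, np.int64(190), np.float64(1.0)), (249, np.int64(191), np.float64(1.0)), (250, np.int64(191), np.float64(1.0)), (251, np.int64(193), np.float64(1.0)), (252, np.int64(200), np.float64(1.0)), (253, np.int64(209), np.float64(1.0)), (254, np.int64(212), np.float64(1.0)), (255, np.int64(212), np.float64(1.0)), (256, np.int64(211), np.float64(1.0)), (257, np.i
[... 10074 characters left out ...]
.0)), (262, np.int64(185), np.float64(1.0)), (263, np.int64(173), np.float64(1.0)), (264, np.int64(128), np.float64(1.1)), (265, np.int64(83), np.float64(1.5)), (266, np.int64(66), np.float64(2.4)), (267, np.int64(64), np.float64(2.7)), (268, np.int64(61), np.float64(2.7)), (269, np.int64(58), np.float64(2.0)), (270, np.int64(71), np.float64(1.1)), (271, np.int64(99), np.float64(0.9)), (272, np.int64(115), np.float64(0.9)), (273, np.int64(117), np.float64(0.9)), (274, np.int64(115), np.float64(0.9)), (275, np.int64(108), np.float64(0.9)), (276, np.int64(106), np.float64(1.0)), (277, np.int64(115), np.float64(1.1)), (278, np.int64(127), np.float64(1.3)), (279, np.int64(135), np.float64(1.3))]
```

View pics/w11.png

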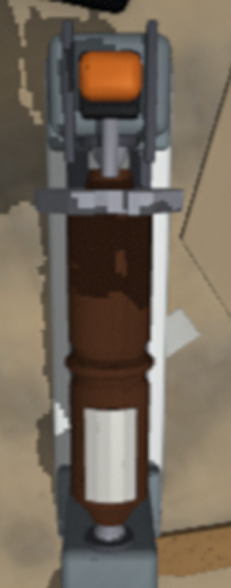

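Run:
```python
from h import *
st=read_state();p=read_camera('wrist');P=cloud(p,st);im=p['image'].astype(int)
c,s=np.cos(YAW),np.sin(YAW);D=P-RC;x=D[...,0]*c+D[...,1]*s;y=-D[...,0]*s+D[...,1]*c;z=P[...,2]
m=(x>-.16)&(x<-.06)&(abs(y)<.05)
for a in np.arange(-.145,-.06,.006):
    row=[]
    for b in np.arange(-.033,.034,.006):
        k=m&(abs(x-a)<.003)&(abs(y-b)<.003)
        row.append('%4d'%(1000*np.nanpercentile(z[k],90)) if k.sum()>1 else '  --')
    print(round(a,3),' '.join(row))
o=m&(im[...,0]>150)&(im[...,2]<90)&(z>.15);print('orange rig x,y',x[o].min(),x[o].max(),y[o].min(),y[o].max(),np.median(z[o]))
```

```text
-0.145    0    0    0    0    0    0    0    0    0    0    0    0
-0.139    0    0   --   --   --   --   --   --   --   --   --    0
-0.133    0   --   --   --   --   --   --   --   --   --   --    0
-0.127    0   35  112  123  123  113  113  113  123  123   --   28
-0.121    0   35  113  123  122  114  114  114  123  123  111   21
-0.115    0   35  113  123  129  157  158  158  123  122  111   21
-0.109    0   35  113  123  158  159  159  159  123  122  111   34
-0.103    0   35  113  123  157  159  159  159  127  122  111   34
-0.097    0   36  113  123  128  143  131  130  123  122  111   35
-0.091    0   36  110  123  122  127  129  114  123  122   36   35
-0.085    0   23   34  123  122  127  129  112  123  122   34   22
-0.079    0   22   24  112   24  127  129  110   24   25   23   22
-0.073    0  104  122  128  132  125  124  129  132  127  120   55
-0.067    0  118  125  130  133  133  125  133  133  129  122  116
-0.061   --  117  124  129  133  132  125  132  132  128  122   --
orange rig x,y -0.11272208597344771 -0.1010985128792699 -0.006148672599644462 0.01095755248501894 0.158626352490006
```

Run:
```python
from h import *
plan(rig(-.148,.001,.16),Rtool(YAW,0));plan(rig(-.148,.001,.096),Rtool(YAW,0))
```

```text
slide [1.462e+01 1.000e-02 5.840e+00] rot [-0.001 -0.003  0.001] dist mm 157.38459565613107 deg 0.16736954452972308 rows 3.774210927005541
slide [14.6   0.02 12.24] rot [-0.001 -0.003  0.001] dist mm 190.50190072321504 deg 0.16736954452972308 rows 4.568390904633454
```

Request:
play_rows(slide=[[4,0,0],[8,0,0],[12,0,2],[14.6,0,4],[14.6,0,5.8],[14.6,0,5.8],[14.6,0,5.8],[14.6,0,8],[14.6,0,10.5],[14.6,0,12.2],[14.6,0,12.2],[14.6,0,12.2]], delta_rot=[[0,0,0],[0,0,0],[0,0,0],[0,0,0],[0,0,0],[0,0,0],[0,0,0],[0,0,0],[0,0,0],[0,0,0],[0,0,0],[0,0,0]], hand=0)

```text
time: 17.27
tool_pos: [0.3954, 0.1735, 0.0967]
tcp_rot: [-0.142, -3.135, 0.002]
wrist_force: [0.2, 0.2, -0.2]
width: -0.004
```

Run:
```python
from h import *
show()
p=read_camera('side');save(p['image'][180:260,210:340],'s12.png',5)
for x in (-.125,-.115,-.105,-.099): plan(rig(x,.001,.096),Rtool(YAW,0))
```

```text
t 17.27 pos [0.3954 0.1735 0.0967] q [ 0.356 -0.111  2.207 -0.     1.05  -1.124] F [ 0.2  0.2 -0.2] w -0.004
slide [-2.14 -0.05  0.17] rot [-0.001 -0.001  0.001] dist mm 21.50120273000622 deg 0.09134897460699996 rows 0.5156163724222115
slide [-3.14 -0.05  0.17] rot [-0.001 -0.001  0.001] dist mm 31.47724795776697 deg 0.09134897460699996 rows 0.7548500709296636
slide [-4.14 -0.05  0.17] rot [-0.001 -0.001  0.001] dist mm 41.4648352119318 deg 0.09134897460699996 rows 0.9943605566410504
slide [-4.74 -0.05  0.17] rot [-0.001 -0.001  0.001] dist mm 47.459896873543755 deg 0.09134897460699996 rows 1.1381270233463732
```

View pics/s12.png

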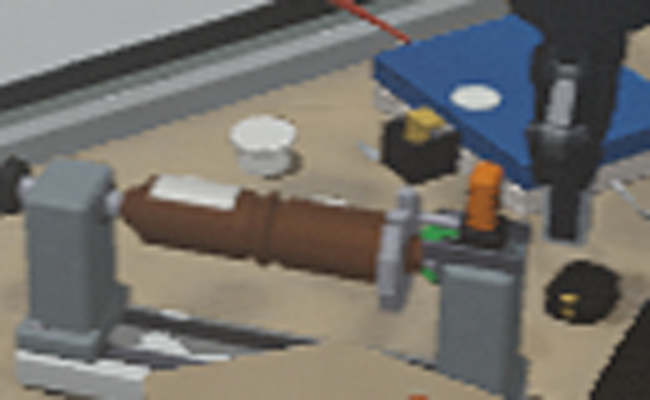

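Run:
```python
from h import *
st=read_state();p=read_camera('side');tp=np.array(st['tool_pos'])
for dz in (.03,.04,.05): print(dz,(np.array(proj(p,tp+[0,0,dz]))-[210,180])*5)
P=cloud(p);
for r in (215,225,235): print(P[180+r//5,210+567//5])
```

```text
0.03 [558.61351764 238.46333189]
0.04 [560.07328144 220.81541405]
0.05 [561.54559509 203.01577379]
[0.39375261 0.18494192 0.14824006]
[0.39338788 0.18436969 0.14236023]
[0.39316695 0.18037227 0.13426377]
```

Request:
play_rows(slide=[[-1.5,0,0],[-2,0,0],[-2.3,0,0],[-2.6,0,0],[-2.9,0,0],[-3.2,0,0],[-3.5,0,0],[-3.8,0,0],[-4.1,0,0],[-4.3,0,0],[-4.4,0,0],[-4.4,0,0]], delta_rot=[[0,0,0],[0,0,0],[0,0,0],[0,0,0],[0,0,0],[0,0,0],[0,0,0],[0,0,0],[0,0,0],[0,0,0],[0,0,0],[0,0,0]])

```text
time: 18.37
tool_pos: [0.4386, 0.1702, 0.0985]
tcp_rot: [-0.143, -3.134, 0.0]
wrist_force: [-8.8, 0.4, 10.1]
width: -0.003
```

Run:
```python
from h import *
show()
p=read_camera('side');save(p['image'][180:260,210:340],'s13.png',5)
p=read_camera('top');P=cloud(p);im=p['image'].astype(int);o=(im[...,0]>150)&(im[...,2]<90)&(P[...,2]>.145)&(abs(P[...,0]-.45)<.05);D=P[o]-RC
c,s=np.cos(YAW),np.sin(YAW);x=D[...,0]*c+D[...,1]*s;print('orange x',len(x),x.min(),x.max(),x.mean())
```

```text
t 18.37 pos [0.4386 0.1702 0.0985] q [ 3.160e-01 -3.400e-02  2.131e+00  2.000e-03  1.048e+00 -1.165e+00] F [-8.8  0.4 10.1] w -0.003Traceback (most recent call last):
  File "<stdin>", line 5, in <module>
    return umr_minimum(a, axis, None, out, keepdims, initial, where)
ValueError: zero-size array to reduction operation minimum which has no identity
```

View pics/s13.png

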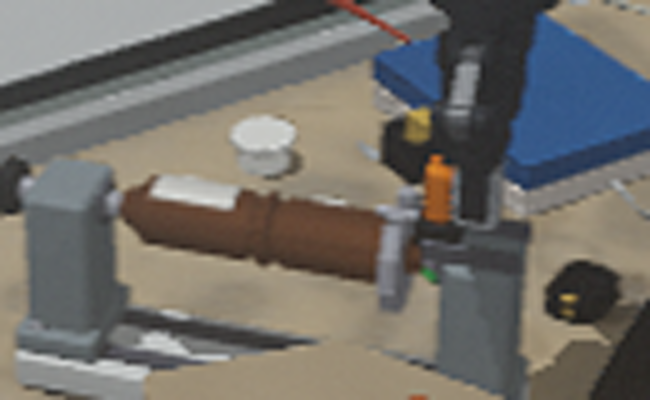

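Request:
play_rows(slide=[[-0.15,0,-0.1],[-0.3,0,-0.1],[-0.3,0,-0.1],[-0.3,0,-0.1]], delta_rot=[[0,0,0],[0,0,0],[0,0,0],[0,0,0]])

```text
time: 18.8
tool_pos: [0.4384, 0.17, 0.0988]
tcp_rot: [-0.143, -3.127, 0.001]
wrist_force: [-10.0, 3.2, 6.8]
width: -0.001
```

Run:
```python
from h import *
show()
plan(rig(-.15,.001,.10),Rtool(YAW,0))
plan(rig(-.17,.001,.22),Rtool(YAW,0))
```

```text
t 18.8 pos [0.4384 0.17   0.0988] q [ 0.314 -0.03   2.127  0.004  1.055 -1.167] F [-10.    3.2   6.8] w -0.001
slide [ 4.58 -0.05 -0.07] rot [-0.001 -0.011  0.   ] dist mm 45.83927942212852 deg 0.642881359798313 rows 1.0992632954946886
slide [  6.72  -0.07 -12.05] rot [-0.001 -0.011  0.   ] dist mm 137.92509985021158 deg 0.642881359798313 rows 3.3075563513240187
```

Request:
play_rows(slide=[[2,0,0],[4.5,0,0],[5.5,0,-3],[6.5,0,-7],[6.7,0,-11],[6.7,0,-14],[6.7,0,-14],[6.7,0,-14]], delta_rot=[[0,0,0],[0,0,0],[0,0,0],[0,0,0],[0,0,0],[0,0,0],[0,0,0],[0,0,0]])

```text
time: 19.47
tool_pos: [0.3754, 0.1768, 0.2421]
tcp_rot: [-0.143, -3.133, -0.003]
wrist_force: [0.9, 0.2, -1.1]
width: -0.002
```

Run:
```python
from h import *
show()
c,s=np.cos(YAW),np.sin(YAW)
p=read_camera('top');P=cloud(p);im=p['image'].astype(int);o=(im[...,0]>120)&(im[...,2]<.5*im[...,0])&(P[...,2]>.145)&(P[...,2]<.17)&(abs(P[...,0]-.45)<.05);D=P[o]-RC
x=D[...,0]*c+D[...,1]*s;print('orange x',len(x),x.min() if len(x) else 0,x.max() if len(x) else 0)
save(p['image'][170:270,150:270],'t14.png',5)
p=read_camera('side');save(p['image'][180:260,210:340],'s14.png',5)
pts=cloud(p);im=p['image'].astype(int);o=(im[...,0]>150)&(im[...,2]<.5*im[...,0])&(pts[...,2]>.13)&(pts[...,2]<.17)&(abs(pts[...,0]-.45)<.05);D=pts[o]-RC;x=D[...,0]*c+D[...,1]*s;print('side orange x',len(x),np.percentile(x,[5,50,95]))
```

```text
t 19.47 pos [0.3754 0.1768 0.2421] q [ 0.377 -0.271  2.06   0.004  1.357 -1.104] F [ 0.9  0.2 -1.1] w -0.002
orange x 40 -0.09256907061699413 -0.08037306526355634
side orange x 25 [-0.09205712 -0.08688373 -0.08321768]
```

View pics/s14.png

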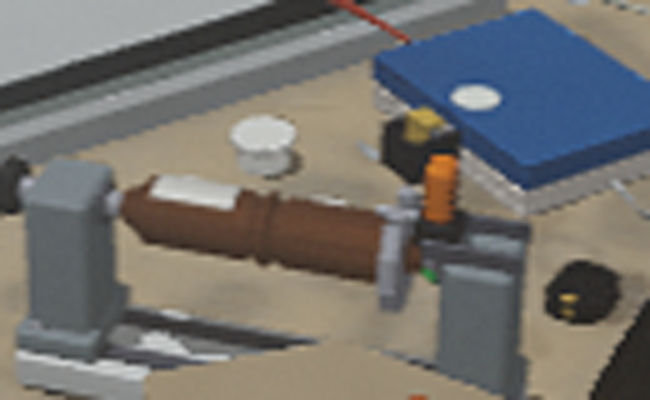

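View pics/t14.png

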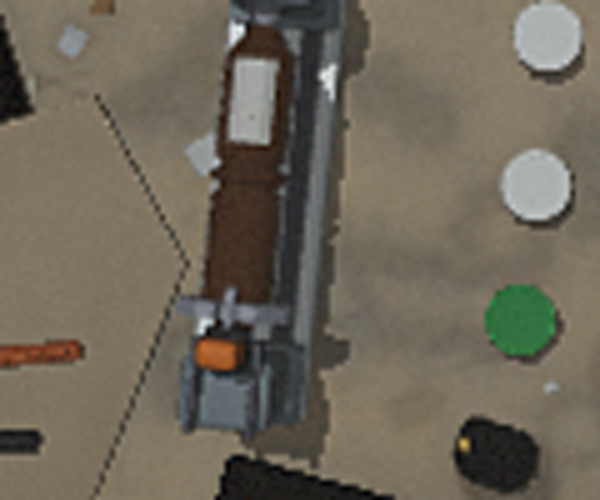

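Run:
```python
from h import *
st=read_state();p=read_camera('wrist');save(p['image'],'w15.png',1.5)
P=cloud(p,st);im=p['image'].astype(int)
c,s=np.cos(YAW),np.sin(YAW);D=P-RC;x=D[...,0]*c+D[...,1]*s;y=-D[...,0]*s+D[...,1]*c;z=P[...,2]
o=(abs(x+.09)<.03)&(abs(y)<.02)&(im[...,0]>140)&(im[...,2]<.55*im[...,0])&(z>.152);print('orange',o.sum(),np.percentile(x[o],[1,5,50,95,99]),y[o].mean(),np.median(z[o]))
print([np.round(np.array(proj(p,rig(a,0,.16),st))*1.5) for a in(-.085,-.107)])
```

```text
Traceback (most recent call last):
IndexError: index -1 is out of bounds for axis 0 with size 0
```

View pics/w15.png

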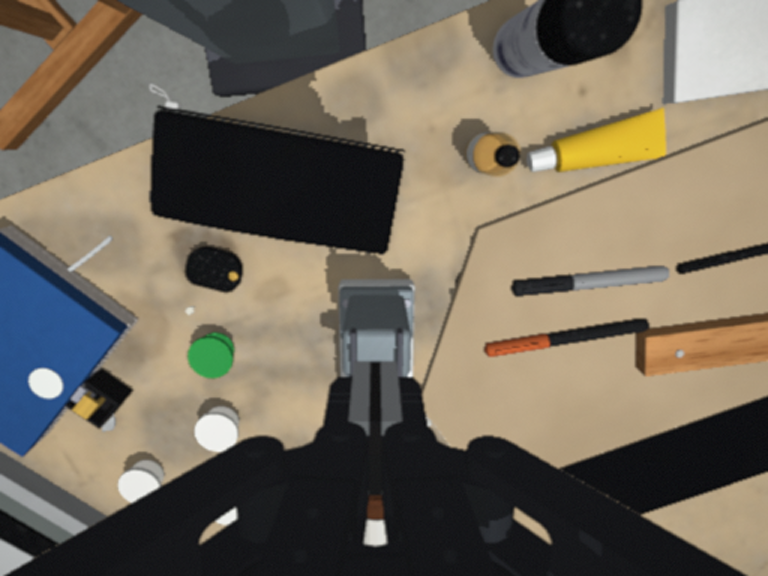

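Run:
```python
from h import *
plan(rig(-.135,.001,.103),Rtool(YAW,0));plan(rig(-.098,.001,.103),Rtool(YAW,0))
```

```text
slide [-3.72  0.02 13.42] rot [-0.003 -0.014 -0.   ] dist mm 139.24604728854857 deg 0.7966834557285637 rows 3.3392337479268246
slide [-7.42  0.02 13.37] rot [-0.003 -0.014 -0.   ] dist mm 152.8958664371173 deg 0.7966834557285637 rows 3.6665675404584483
```

Request:
play_rows(slide=[[-1,0,4],[-2.5,0,8],[-3.7,0,12],[-3.7,0,13.4],[-3.7,0,13.4],[-5.5,0,13.4],[-6.3,0,13.4],[-6.8,0,13.4],[-7.1,0,13.4],[-7.4,0,13.4],[-7.4,0,13.4]], delta_rot=[[0,0,0],[0,0,0],[0,0,0],[0,0,0],[0,0,0],[0,0,0],[0,0,0],[0,0,0],[0,0,0],[0,0,0],[0,0,0]])

```text
time: 20.53
tool_pos: [0.4379, 0.1694, 0.1033]
tcp_rot: [-0.144, -3.111, 0.003]
wrist_force: [-20.1, 3.2, 14.2]
width: 0.0
```

Run:
```python
from h import *
show()
D=np.array(read_state()['tool_pos'])-RC;print('rig x',D[0]*np.cos(YAW)+D[1]*np.sin(YAW))
```

```text
t 20.53 pos [0.4379 0.1694 0.1033] q [ 0.31  -0.025  2.113  0.009  1.08  -1.173] F [-20.1   3.2  14.2] w 0.0
rig x -0.10456433790182021
```

```bash
cat >> h.py <<'E'
BYAW=np.radians(-46.9);BC=np.array([.438,-.145,0.])
def box(x,y,z):
    c,s=np.cos(BYAW),np.sin(BYAW);return BC+np.array([c*x-s*y,s*x+c*y,z])
E
python3 - <<'E'
from h import *
print(box(0,.042,0))
plan([.4687,-.117,.12],Rtool(YAW,0))
E
```

```text
[ 0.46866682 -0.1163025   0.        ]
slide [ -5.67 -28.24  -1.74] rot [-0.003 -0.027 -0.001] dist mm 288.51182852853276 deg 1.5774201114266937 rows 6.918748885576325
```

Request:
play_rows(slide=[[3,0,0],[4,0,-4],[4,0,-8],[2,-4,-9],[0,-8,-9],[-2,-12,-9],[-4,-16,-9],[-5,-20,-9],[-5.7,-24,-8],[-5.7,-28.2,-7],[-5.7,-28.2,-5],[-5.7,-28.2,-4]], delta_rot=[[0,0,0],[0,-0.027,0],[0,-0.027,0],[0,-0.027,0],[0,-0.027,0],[0,-0.027,0],[0,-0.027,0],[0,-0.027,0],[0,-0.027,0],[0,-0.027,0],[0,-0.027,0],[0,-0.027,0]])

```text
time: 21.53
tool_pos: [0.4689, -0.1197, 0.1418]
tcp_rot: [-0.153, -3.137, 0.006]
wrist_force: [0.9, 1.2, -0.4]
width: 0.005
```

Run:
```python
from h import *
show()
plan([.4687,-.117,.05],Rtool(YAW,0));plan([.4687,-.117,.0],Rtool(YAW,0))
st=read_state();p=read_camera('wrist');save(p['image'],'w16.png',1.5)
p=read_camera('top');save(p['image'][150:300,180:380],'t16.png',4)
P=cloud(p);im=p['image'].astype(int);c,s=np.cos(YAW),np.sin(YAW)
o=(im[...,0]>120)&(im[...,2]<.5*im[...,0])&(P[...,2]>.145)&(P[...,2]<.17)&(abs(P[...,0]-.45)<.05)&(P[...,1]>.1);D=P[o]-RC
x=D[...,0]*c+D[...,1]*s;print('orange x',len(x),x.min() if len(x) else 0,x.max() if len(x) else 0);prof('top') if 0 else None
```

```text
t 21.53 pos [ 0.4689 -0.1197  0.1418] q [-0.298 -0.056  2.066 -0.004  1.132 -1.77 ] F [ 0.9  1.2 -0.4] w 0.005
slide [0.04 0.3  9.18] rot [-0.004 -0.001 -0.006] dist mm 91.85472155295336 deg 0.4107530314073476 rows 2.2027511163777787
slide [ 0.03  0.32 14.18] rot [-0.004 -0.001 -0.006] dist mm 141.84052255950223 deg 0.4107530314073476 rows 3.401451380323795
orange x 39 -0.09248575884625053 -0.08046534701830012
```

View pics/w16.png

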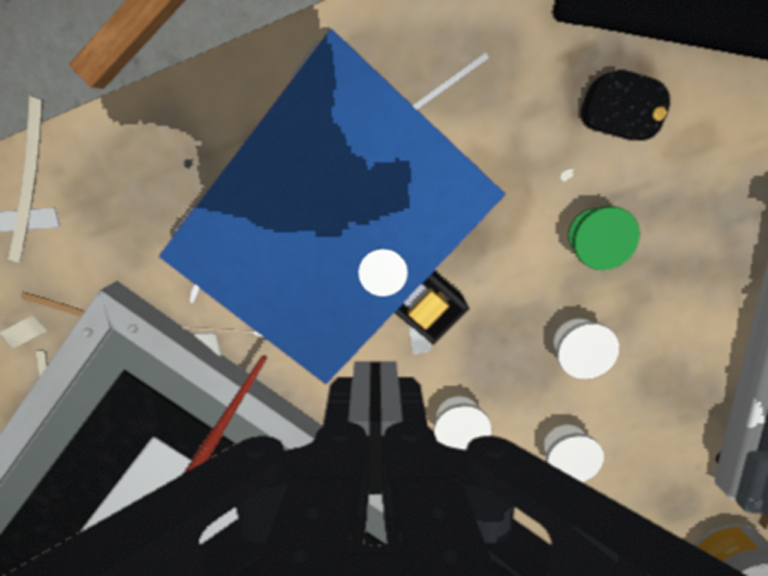

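View pics/t16.png

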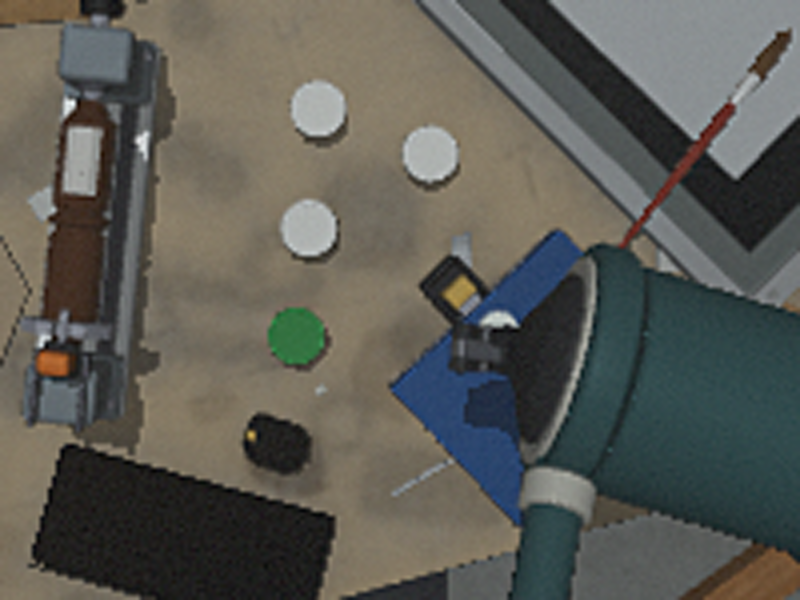

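Request:
play_rows(slide=[[0,0.1,4],[0,0.25,8],[0,0.3,11.5],[0,0.3,13],[0,0.3,13],[0,0.3,13]], delta_rot=[[0,0,0],[0,0,0],[0,0,0],[0,0,0],[0,0,0],[0,0,0]])

```text
time: 22.13
tool_pos: [0.4675, -0.1121, 0.0113]
tcp_rot: [-0.146, -3.133, 0.001]
wrist_force: [0.8, -0.8, 0.1]
width: 0.003
```

Run:
```python
from h import *
show()
p=read_camera('side');save(p['image'][180:260,260:390],'s17.png',5)
```

```text
t 22.13 pos [ 0.4675 -0.1121  0.0113] q [-0.285  0.105  2.176 -0.003  0.865 -1.761] F [ 0.8 -0.8  0.1] w 0.003
```

View pics/s17.png

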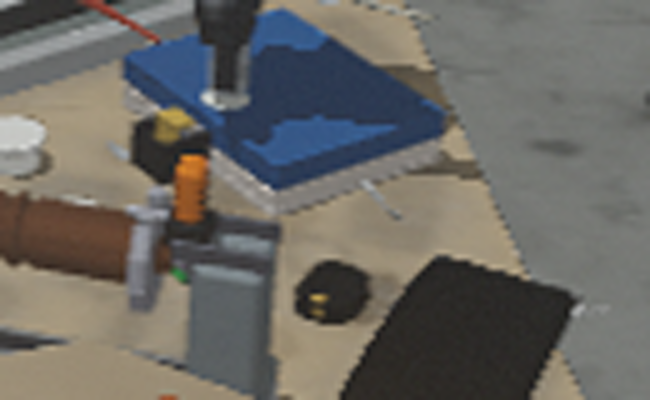

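Request:
play_rows(slide=[[0,-0.4,0],[0,-0.4,0.3],[0,-0.4,0.6],[0,-0.4,0.8],[0,-0.4,1.0],[0,-0.4,1.0]], delta_rot=[[0,0,0],[0,0,0],[0,0,0],[0,0,0],[0,0,0],[0,0,0]])

```text
time: 22.68
tool_pos: [0.4695, -0.1169, 0.003]
tcp_rot: [-0.147, -3.138, 0.003]
wrist_force: [1.2, 1.1, 2.2]
width: -0.002
```

Request:
play_rows(slide=[[0,0,0.2],[0,0,0.4],[0,0,0.6],[0,0,0.7],[0,0,0.7]], delta_rot=[[0,0,0],[0,0,0],[0,0,0],[0,0,0],[0,0,0]])

```text
time: 23.1
tool_pos: [0.4701, -0.1168, -0.0036]
tcp_rot: [0.148, 3.138, -0.002]
wrist_force: [0.5, 3.6, 8.4]
width: -0.004
```

Request:
play_rows(slide=[[0,0,-4],[0,0,-8],[0,0,-12],[-2,3,-16],[-4,6,-19],[-6,9,-22],[-8,11,-24],[-8,11,-24],[-8,11,-24]], delta_rot=[[0,0,0],[0,0,0],[0,0,0],[0,0,0],[0,0,0],[0,0,0],[0,0,0],[0,0,0],[0,0,0]], hand=0)

```text
time: 23.85
tool_pos: [0.5635, -0.0128, 0.2393]
tcp_rot: [0.143, 3.132, -0.002]
wrist_force: [-0.3, -0.1, -0.3]
width: -0.0
```

Request:
play_rows(slide=[[0,0,0],[0,0,0],[0,0,0],[0,0,0],[0,0,0],[0,0,0],[0,0,0],[0,0,0],[0,0,0],[0,0,0],[0,0,0],[0,0,0]], delta_rot=[[0,0,0],[0,0,0],[0,0,0],[0,0,0],[0,0,0],[0,0,0],[0,0,0],[0,0,0],[0,0,0],[0,0,0],[0,0,0],[0,0,0]], hand=1)

```text
time: 24.85
tool_pos: [0.5636, -0.0128, 0.2393]
tcp_rot: [0.143, 3.132, -0.002]
wrist_force: [-0.3, -0.7, -0.0]
width: 0.998
```

Run:
```python
from h import *
show()
p=read_camera('side');save(p['image'][130:280,190:390],'s18.png',4)
p=read_camera('top');save(p['image'][130:300,180:380],'t18.png',4)
st=read_state();p=read_camera('wrist');save(p['image'],'w18.png',1.5)
print([( np.round(np.array(d['at'])*1.5),np.round(atz(p,*d['at'],.0,st),3),round(d['conf'],2)) for d in landmark_of('pot',p)])
```

```text
t 24.85 pos [ 0.5636 -0.0128  0.2393] q [-6.600e-02  2.700e-02  1.801e+00 -1.000e-03  1.308e+00 -1.545e+00] F [-0.3 -0.7 -0. ] w 0.998
[(array([408., 108.]), array([0.471, 0.022, 0.   ]), 0.91), (array([404., 192.]), array([0.536, 0.014, 0.   ]), 0.79), (array([311., 265.]), array([ 0.591, -0.071,  0.   ]), 0.77), (array([625., 460.]), array([0.818, 0.214, 0.   ]), 0.69), (array([762., 410.]), array([0.772, 0.341, 0.   ]), 0.64), (array([401., 292.]), array([0.623, 0.005, 0.   ]), 0.61), (array([547., 477.]), array([0.832, 0.138, 0.   ]), 0.41)]
```

View pics/s18.png

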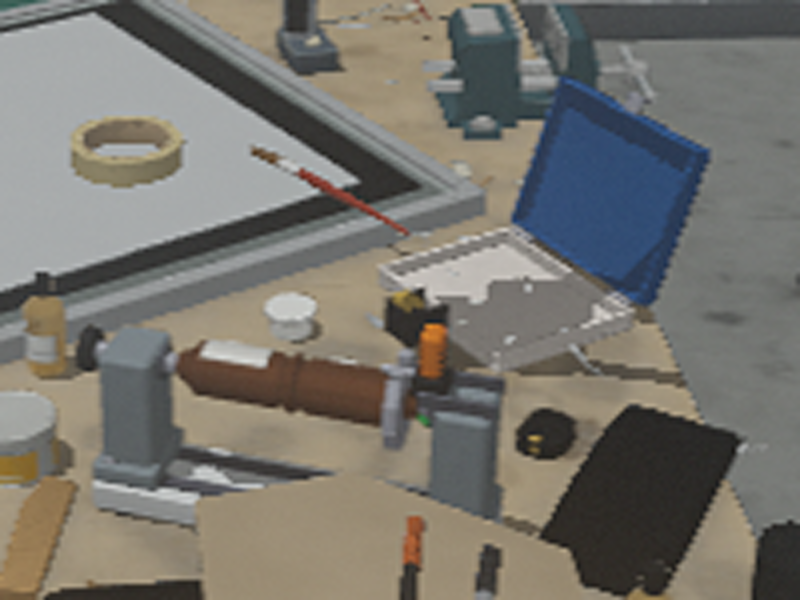

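View pics/t18.png

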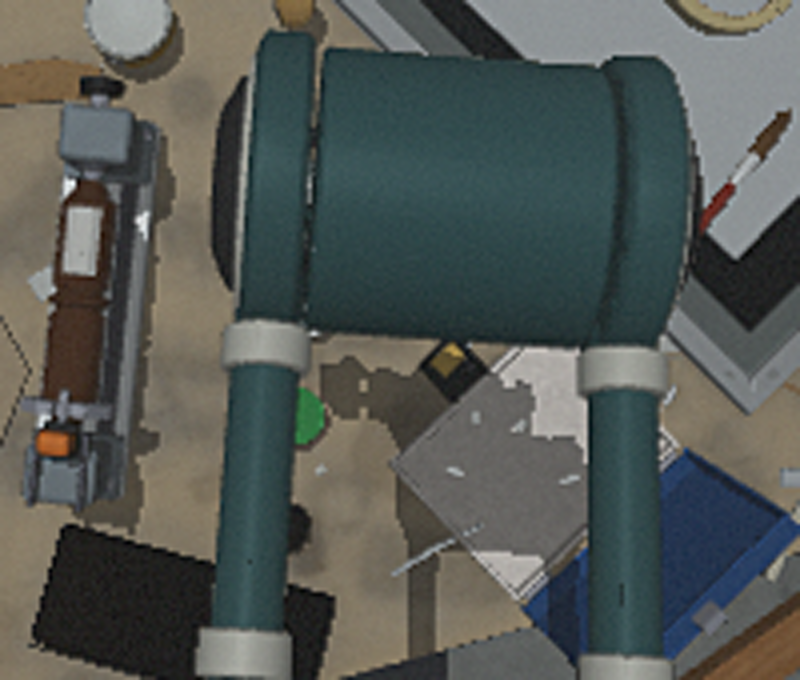

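View pics/w18.png

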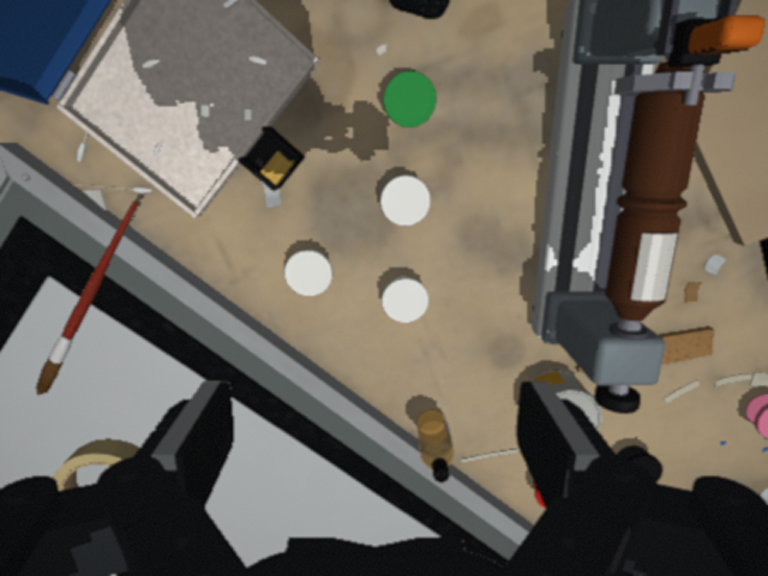

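```bash
cat >> h.py <<'E'
def pots(st,p):
    im=p['image'].astype(int);P=cloud(p,st)
    w=((im.min(-1)>135)&(im.max(-1)-im.min(-1)<30)&(P[...,2]>.014)&(P[...,2]<.034)).astype(np.uint8)
    n,l,s,c=cv2.connectedComponentsWithStats(w)
    for i in range(1,n):
        if s[i,4]>60:
            q=atz(p,c[i][0],c[i][1],.022,st);a=np.median(P[...,2][l==i])
            if .4<q[0]<.75 and -.28<q[1]<.12: print('pot?',np.round(q,4),'px',np.round(c[i]*1.5),'area',s[i,4],s[i,2:4],'z',round(float(a),3))
E
python3 - <<'E'
from h import *
st=read_state();p=read_camera('wrist');pots(st,p)
plan([.538,.0125,.06],Rtool(BYAW,0));plan([.538,.0125,-.03],Rtool(BYAW,0))
E
```

```text
pot? [ 0.4759 -0.1878  0.022 ] px [135. 140.] area 582 [121 123] z 0.015
pot? [0.5394 0.0133 0.022 ] px [405. 200.] area 867 [33 34] z 0.021
pot? [ 0.5366 -0.2372  0.022 ] px [ 92. 225.] area 317 [31 28] z 0.021
pot? [ 0.6599 -0.1153  0.022 ] px [267. 352.] area 2598 [211 162] z 0.021
pot? [ 0.5913 -0.071   0.022 ] px [307. 272.] area 746 [32 30] z 0.02
pot? [0.6223 0.007  0.022 ] px [404. 300.] area 714 [32 29] z 0.02
slide [ 2.88  2.3  17.91] rot [0.001 0.006 0.727] dist mm 182.81661627147253 deg 41.68157539430187 rows 5.821449077416463
slide [ 2.93  2.31 26.91] rot [0.001 0.006 0.727] dist mm 271.6391144260671 deg 41.68157539430187 rows 6.514127444270194
```

Request:
play_rows(slide=[[2.8,2.3,3],[2.8,2.3,6],[2.8,2.3,9],[2.8,2.3,12],[2.8,2.3,15],[2.8,2.3,17.9],[2.8,2.3,17.9],[2.8,2.3,17.9],[2.8,2.3,17.9]], delta_rot=[[0,0,0.12],[0,0,0.24],[0,0,0.36],[0,0,0.48],[0,0,0.6],[0,0,0.727],[0,0,0.727],[0,0,0.727],[0,0,0.727]], hand=0.75)

```text
time: 25.85
tool_pos: [0.54, 0.0124, 0.0616]
tcp_rot: [1.242, 2.877, 0.002]
wrist_force: [0.4, -0.7, 0.6]
width: 0.747
```

Run:
```python
from h import *
show()
plan([.5394,.013,-.03],Rtool(BYAW,0))
st=read_state();p=read_camera('wrist');save(p['image'],'w19.png',1.5)
```

```text
t 25.85 pos [0.54   0.0124 0.0616] q [-2.200e-02  1.340e-01  2.031e+00 -2.000e-03  9.680e-01 -7.770e-01] F [ 0.4 -0.7  0.6] w 0.747
slide [ 0.15 -0.04  9.16] rot [0.004 0.006 0.003] dist mm 91.58304952834649 deg 0.49188119608068404 rows 2.1962361997205395
```

View pics/w19.png

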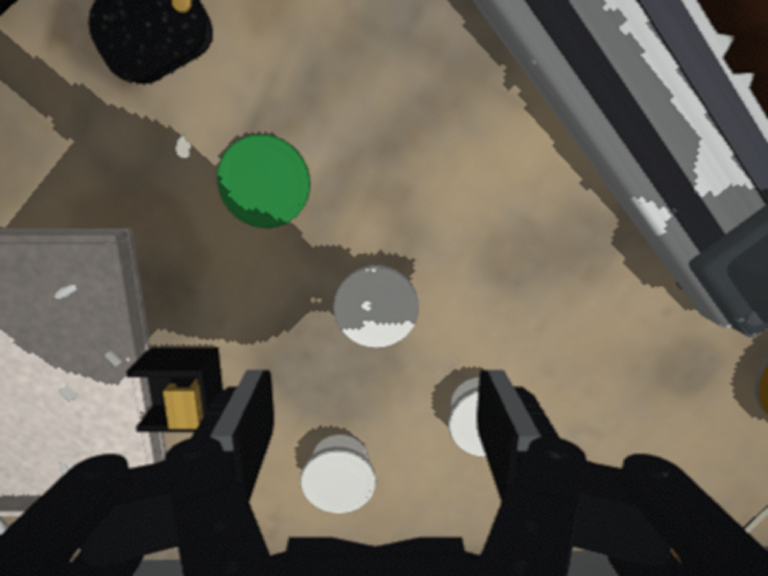

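Request:
play_rows(slide=[[0.1,0,3],[0.15,0,6],[0.15,0,8],[0.15,0,9],[0.15,0,9.1],[0.15,0,9.1]], delta_rot=[[0,0,0],[0,0,0],[0,0,0],[0,0,0],[0,0,0],[0,0,0]])

```text
time: 26.4
tool_pos: [0.542, 0.0132, -0.0273]
tcp_rot: [1.241, 2.874, 0.004]
wrist_force: [-0.6, 0.5, 0.8]
width: 0.751
```

Run:
```python
from h import *
show()
plan([.5394,.013,-.03],Rtool(BYAW,0))
st=read_state();p=read_camera('wrist');save(p['image'],'w20.png',1.5)
p=read_camera('side');save(p['image'][180:260,220:350],'s20.png',5)
```

```text
t 26.4 pos [ 0.542   0.0132 -0.0273] q [-2.00e-02  2.60e-01  2.08e+00 -2.00e-03  7.90e-01 -7.75e-01] F [-0.6  0.5  0.8] w 0.751
slide [ 0.16 -0.21  0.26] rot [0.007 0.009 0.004] dist mm 3.7301616244201705 deg 0.6883201483953981 rows 0.09613409893790477
```

View pics/w20.png

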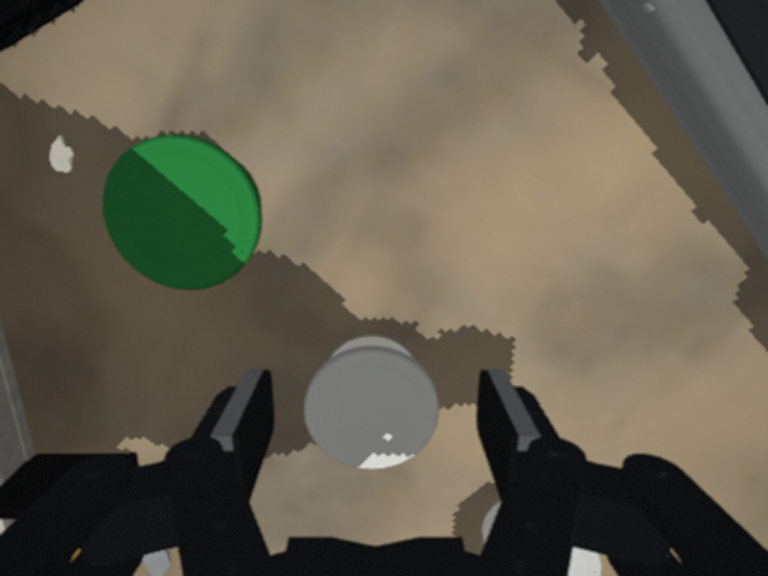

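View pics/s20.png

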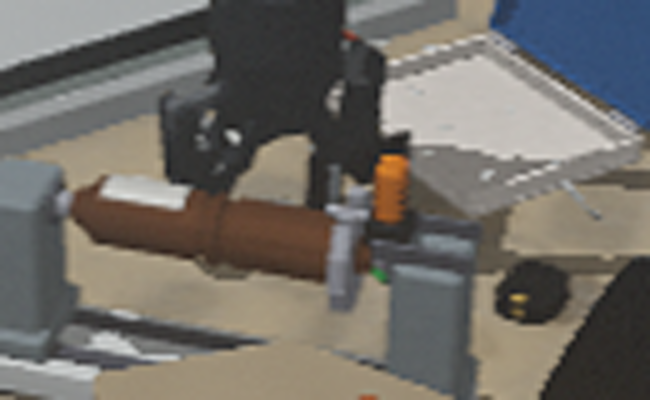

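Request:
play_rows(slide=[[0.1,-0.15,0.15],[0.1,-0.15,0.15],[0.1,-0.15,0.15],[0.1,-0.15,0.15],[0.1,-0.15,0.15],[0.1,-0.15,0.15],[0.1,-0.15,0.15],[0.1,-0.15,0.15]], delta_rot=[[0,0,0],[0,0,0],[0,0,0],[0,0,0],[0,0,0],[0,0,0],[0,0,0],[0,0,0]], hand=0, force=30)

```text
time: 27.17
tool_pos: [0.5427, 0.0129, -0.0261]
tcp_rot: [1.239, 2.87, 0.007]
wrist_force: [-2.5, 0.1, 5.8]
width: 0.439
```

Run:
```python
from h import *
show()
t=box(-.046,.005,0)
print(t)
plan([t[0],t[1],.07],Rtool(BYAW,0))
plan([t[0],t[1],-.024],Rtool(BYAW,0))
```

```text
t 27.17 pos [ 0.5427  0.0129 -0.0261] q [-2.100e-02  2.560e-01  2.082e+00 -2.000e-03  7.870e-01 -7.750e-01] F [-2.5  0.1  5.8] w 0.439
[ 0.41022022 -0.10799617  0.        ]
slide [  0.17 -17.83  -9.8 ] rot [0.01  0.013 0.003] dist mm 203.44601549351123 deg 0.9554026933011176 rows 4.878801330779646
slide [  0.29 -17.93  -0.4 ] rot [0.01  0.013 0.003] dist mm 179.34943345051974 deg 0.9554026933011176 rows 4.300945646295437
```

Request:
play_rows(slide=[[0,0,-3],[0,0,-6],[0,0,-9.5],[0,-3,-9.8],[0,-7,-9.8],[0.2,-11,-9.8],[0.2,-15,-9.8],[0.2,-17.8,-9.8],[0.2,-17.8,-9.8],[0.2,-17.8,-9.8]], delta_rot=[[0,0,0],[0,0,0],[0,0,0],[0,0,0],[0,0,0],[0,0,0],[0,0,0],[0,0,0],[0,0,0],[0,0,0]])

```text
time: 28.0
tool_pos: [0.4095, -0.1084, 0.0705]
tcp_rot: [1.243, 2.867, 0.008]
wrist_force: [0.6, -0.0, -0.3]
width: 0.444
```

Run:
```python
from h import *
show()
t=box(-.046,.005,0)
plan([t[0],t[1],-.021],Rtool(BYAW,0))
st=read_state();p=read_camera('wrist');save(p['image'],'w21.png',1.5)
p=read_camera('side');save(p['image'][160:260,220:370],'s21.png',5)
```

```text
t 28.0 pos [ 0.4095 -0.1084  0.0705] q [-0.321 -0.111  2.261  0.004  0.974 -1.076] F [ 0.6 -0.  -0.3] w 0.444
slide [ 0.11 -0.03  9.15] rot [0.011 0.014 0.   ] dist mm 91.4887759391494 deg 1.0104254588784654 rows 2.1939754421858373
```

View pics/w21.png

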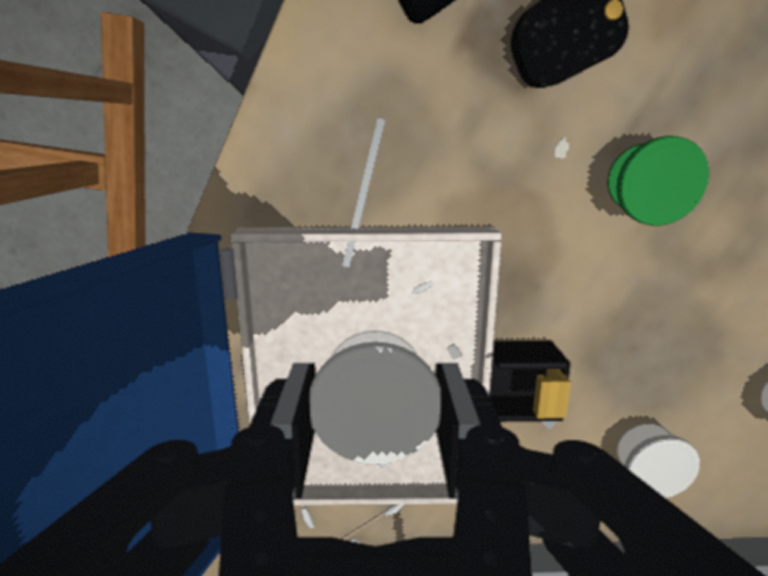

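View pics/s21.png

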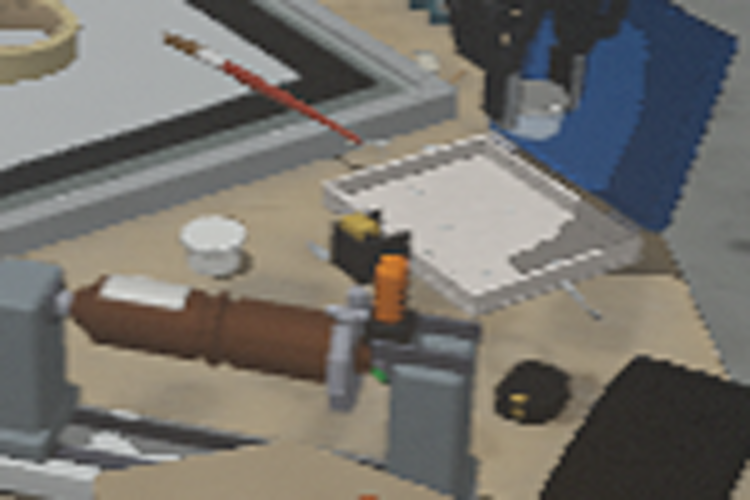

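Request:
play_rows(slide=[[0.1,0,3],[0.1,0,6],[0.1,0,8],[0.1,0,8.6],[0.1,0,8.9],[0.1,0,9.0],[0.1,0,9.0]], delta_rot=[[0,0,0],[0,0,0],[0,0,0],[0,0,0],[0,0,0],[0,0,0],[0,0,0]])

```text
time: 28.68
tool_pos: [0.4137, -0.1071, -0.0183]
tcp_rot: [1.237, 2.867, 0.008]
wrist_force: [1.1, 0.5, -1.2]
width: 0.442
```

Run:
```python
from h import *
show()
st=read_state();p=read_camera('wrist');save(p['image'],'w22.png',1.5)
t=box(-.046,.005,0);plan([t[0],t[1],-.021],Rtool(BYAW,0))
```

```text
t 28.68 pos [ 0.4137 -0.1071 -0.0183] q [-0.315  0.041  2.318  0.005  0.763 -1.075] F [ 1.1  0.5 -1.2] w 0.442
slide [ 0.2  -0.31  0.29] rot [0.013 0.016 0.003] dist mm 4.736532528453699 deg 1.2044269191764014 rows 0.16821605016430188
```

View pics/w22.png

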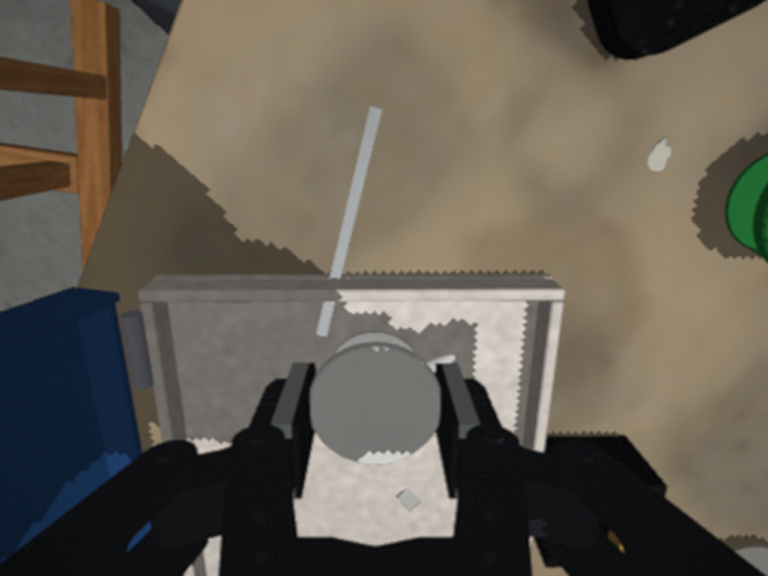

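Request:
play_rows(slide=[[0.2,-0.2,0.2],[0.2,-0.2,0.35],[0.2,-0.2,0.45],[0.2,-0.2,0.45]], delta_rot=[[0,0,0],[0,0,0],[0,0,0],[0,0,0]])

```text
time: 29.07
tool_pos: [0.4117, -0.1075, -0.022]
tcp_rot: [1.237, 2.865, 0.009]
wrist_force: [-0.2, 0.0, 1.9]
width: 0.449
```

Request:
play_rows(slide=[[0,0,0],[0,0,0],[0,0,0],[0,0,0],[0,0,0],[0,0,-3],[0,0,-6],[0,0,-9.5],[0,0,-12],[0,0,-12]], delta_rot=[[0,0,0],[0,0,0],[0,0,0],[0,0,0],[0,0,0],[0,0,0],[0,0,0],[0,0,0],[0,0,0],[0,0,0]], hand=0.7)

```text
time: 29.9
tool_pos: [0.4136, -0.1086, 0.104]
tcp_rot: [1.232, 2.855, 0.01]
wrist_force: [0.6, -0.1, -0.3]
width: 0.702
```

Run:
```python
from h import *
show()
st=read_state();p=read_camera('wrist');save(p['image'],'w23.png',1.5);pots(st,p)
p=read_camera('side');save(p['image'][160:260,220:370],'s23.png',5)
plan([.6,-.03,.17],Rtool(BYAW,0))
plan([.5913,-.0718,.10],Rtool(BYAW,0))
```

```text
t 29.9 pos [ 0.4136 -0.1086  0.104 ] q [-0.318 -0.159  2.233  0.004  1.035 -1.076] F [ 0.6 -0.1 -0.3] w 0.702
pot? [ 0.4101 -0.0761  0.022 ] px [409. 233.] area 790 [128  73] z 0.015
pot? [ 0.4188 -0.1083  0.022 ] px [379. 286.] area 691 [48 43] z 0.025
pot? [ 0.4935 -0.1611  0.022 ] px [408. 426.] area 641 [132  91] z 0.015
pot? [0.6177 0.0016 0.022 ] px [751. 375.] area 768 [25 39] z 0.02
pot? [ 0.59   -0.0705  0.022 ] px [625. 424.] area 1167 [42 36] z 0.02
pot? [ 0.5575 -0.2126  0.022 ] px [422. 531.] area 66 [16  6] z 0.021
slide [-7.51 19.23 -6.63] rot [0.015 0.02  0.003] dist mm 216.85195167892397 deg 1.4707856124647753 rows 5.200286611005371
slide [-9.82 15.63  0.37] rot [0.015 0.02  0.003] dist mm 184.5684037680138 deg 1.4707856124647753 rows 4.426100809784504
```

View pics/w23.png

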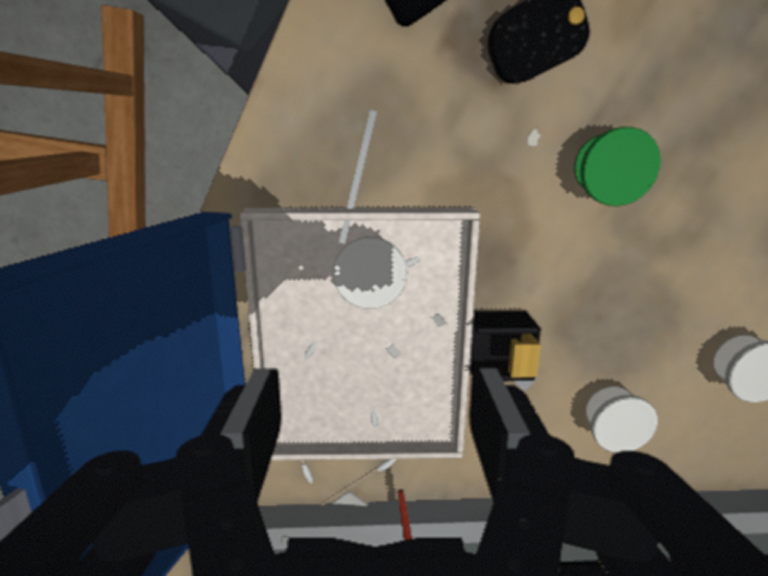

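View pics/s23.png

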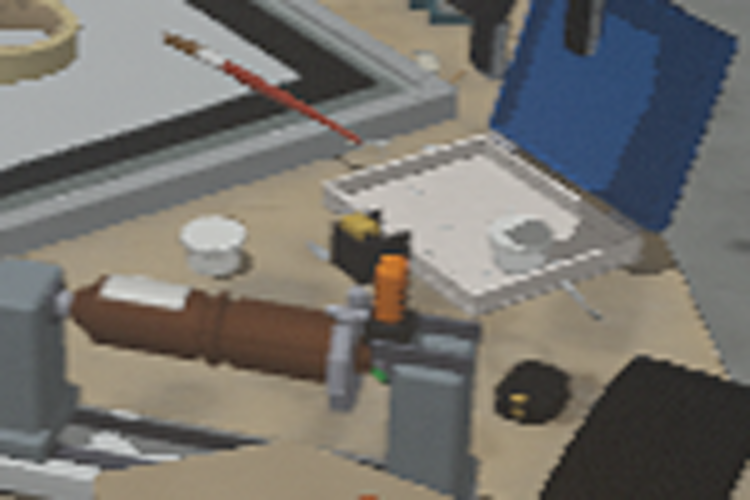

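Request:
play_rows(slide=[[-1,3,-1],[-3.5,6,-1],[-6,9,-1],[-8,12,0],[-9.8,15.6,0.4],[-9.8,15.6,1],[-9.8,15.6,3],[-9.8,15.6,3]], delta_rot=[[0,0,0],[0.015,0.02,0],[0.015,0.02,0],[0.015,0.02,0],[0.015,0.02,0],[0.015,0.02,0],[0.015,0.02,0],[0.015,0.02,0]], hand=0.75)

```text
time: 30.67
tool_pos: [0.5874, -0.071, 0.0673]
tcp_rot: [-1.24, -2.876, 0.004]
wrist_force: [-1.6, 0.7, -1.2]
width: 0.75
```

Run:
```python
from h import *
show()
st=read_state();p=read_camera('wrist');save(p['image'],'w24.png',1.5);pots(st,p)
plan([.5913,-.0718,-.027],Rtool(BYAW,0))
```

```text
t 30.67 pos [ 0.5874 -0.071   0.0673] q [-0.162  0.231  1.904 -0.     1.017 -0.918] F [-1.6  0.7 -1.2] w 0.75
pot? [ 0.4164 -0.0616  0.022 ] px [79. 13.] area 480 [90  6] z 0.015
pot? [ 0.4502 -0.0613  0.022 ] px [149.  75.] area 370 [14 75] z 0.015
pot? [ 0.4179 -0.1101  0.022 ] px [ 18. 110.] area 951 [33 46] z 0.025
pot? [0.6224 0.0074 0.022 ] px [550. 239.] area 2517 [57 56] z 0.021
pot? [ 0.5994 -0.0776  0.022 ] px [383. 334.] area 793 [52 23] z 0.021
pot? [ 0.5314 -0.1576  0.022 ] px [170. 355.] area 107 [28  8] z 0.015
pot? [ 0.6107 -0.2611  0.022 ] px [174. 564.] area 91 [10 15] z 0.024
slide [-0.37  0.29  9.58] rot [-0.006 -0.007  0.004] dist mm 95.94699809024169 deg 0.5682074135460241 rows 2.3008872443703043
```

View pics/w24.png

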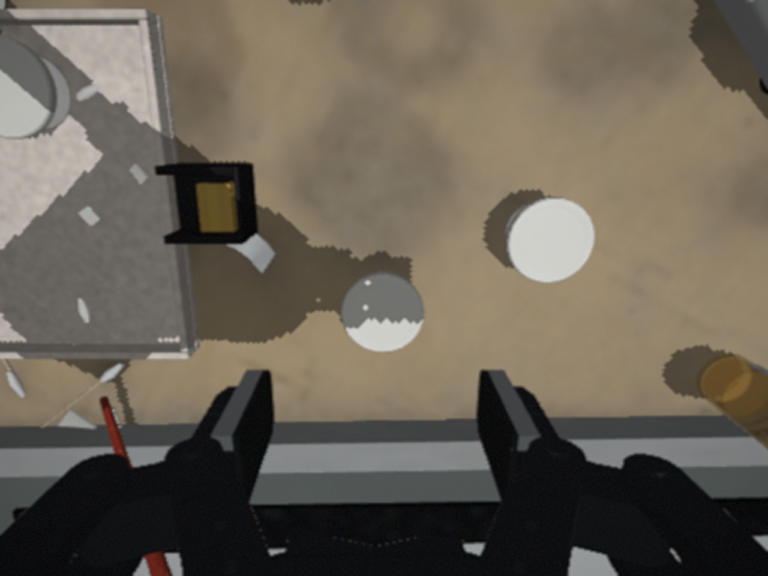

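Request:
play_rows(slide=[[-0.35,0.3,3],[-0.35,0.25,6],[-0.35,0.2,8],[-0.35,0.15,9],[-0.35,0.1,9.5],[-0.35,0.1,9.5]], delta_rot=[[0,0,0],[0,0,0],[0,0,0],[0,0,0],[0,0,0],[0,0,0]])

```text
time: 31.22
tool_pos: [0.5886, -0.073, -0.0268]
tcp_rot: [-1.241, -2.874, 0.004]
wrist_force: [0.1, 0.4, -0.2]
width: 0.748
```

Run:
```python
from h import *
show()
plan([.5913,-.0718,-.027],Rtool(BYAW,0))
st=read_state();p=read_camera('wrist');save(p['image'],'w25.png',1.5)
```

```text
t 31.22 pos [ 0.5886 -0.073  -0.0268] q [-0.165  0.353  1.951 -0.     0.849 -0.921] F [ 0.1  0.4 -0.2] w 0.748
slide [-0.1   0.28  0.02] rot [-0.007 -0.009  0.003] dist mm 2.976889911897131 deg 0.6614242717851256 rows 0.09237769159010134
```

View pics/w25.png

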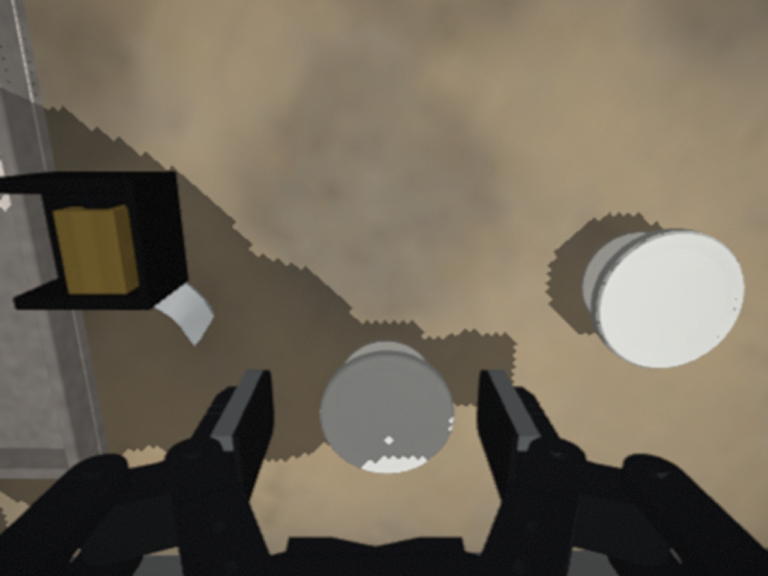

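Pot B sits at (387,407), about 3 mm right of the jaw centre; correct and close.

Request:
play_rows(slide=[[0,0.3,0],[0,0.3,0],[0,0.3,0],[0,0.3,0],[0,0.3,0],[0,0.3,0],[0,0.3,0],[0,0.3,0]], delta_rot=[[0,0,0],[0,0,0],[0,0,0],[0,0,0],[0,0,0],[0,0,0],[0,0,0],[0,0,0]], hand=0)

```text
time: 31.93
tool_pos: [0.5943, -0.0713, -0.0232]
tcp_rot: [-1.243, -2.88, 0.002]
wrist_force: [0.2, -0.1, 6.2]
width: 0.442
```

Run:
```python
from h import *
show()
for bx in (.046,):
    t=box(bx,.005,0);plan([t[0],t[1],.07],Rtool(BYAW,0)); plan([t[0],t[1],-.019],Rtool(BYAW,0))
```

```text
t 31.93 pos [ 0.5943 -0.0713 -0.0232] q [-0.161  0.352  1.943  0.     0.851 -0.917] F [ 0.2 -0.1  6.2] w 0.442
slide [  0.79 -15.98  -9.27] rot [-0.003 -0.004  0.003] dist mm 184.87960500732467 deg 0.32683988799374086 rows 4.4335636692403995
slide [  0.76 -15.95  -0.37] rot [-0.003 -0.004  0.003] dist mm 159.73774813471218 deg 0.32683988799374086 rows 3.830641442079429
```

Request:
play_rows(slide=[[0,0,-3],[0,0,-6],[0,0,-9.2],[0.2,-3,-9.3],[0.5,-7,-9.3],[0.8,-11,-9.3],[0.8,-14,-9.3],[0.8,-16,-9.3],[0.8,-16,-9.3],[0.8,-16,-7],[0.8,-16,-5],[0.8,-16,-4]], delta_rot=[[0,0,0],[0,0,0],[0,0,0],[0,0,0],[0,0,0],[0,0,0],[0,0,0],[0,0,0],[0,0,0],[0,0,0],[0,0,0],[0,0,0]])

```text
time: 32.93
tool_pos: [0.4719, -0.1746, 0.016]
tcp_rot: [-1.243, -2.879, 0.001]
wrist_force: [-0.4, 0.1, -0.8]
width: 0.44
```

Run:
```python
from h import *
show()
t=box(.046,.005,0); plan([t[0],t[1],-.018],Rtool(BYAW,0))
st=read_state();p=read_camera('wrist');save(p['image'],'w26.png',1.5)
```

```text
t 32.93 pos [ 0.4719 -0.1746  0.016 ] q [-4.030e-01  1.390e-01  2.127e+00 -1.000e-03  8.810e-01 -1.158e+00] F [-0.4  0.1 -0.8] w 0.44
slide [-0.13  0.06  3.4 ] rot [-0.003 -0.005  0.003] dist mm 34.00388004619692 deg 0.37674091591625125 rows 0.815440768493931
```

View pics/w26.png

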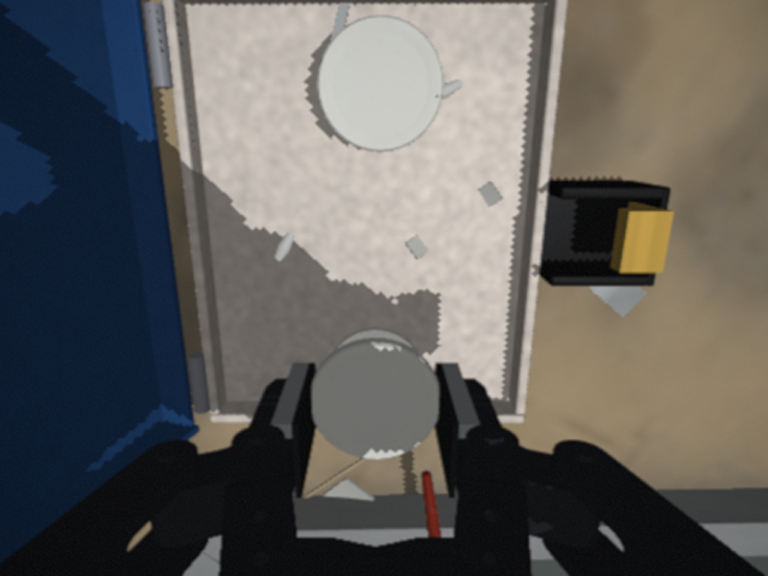

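Run:
```python
from h import *
st=read_state();p=read_camera('wrist')
def tb(P):
    c,s=np.cos(BYAW),np.sin(BYAW);d=P-BC;return np.round([d[0]*c+d[1]*s,-d[0]*s+d[1]*c],4)
print('pot1',tb(atz(p,380/1.5,84/1.5,.026,st)))
print('far rim inner',tb(atz(p,375/1.5,408/1.5,.016,st)),'outer',tb(atz(p,375/1.5,418/1.5,.016,st)),'left',tb(atz(p,190/1.5,200/1.5,.016,st)),'right',tb(atz(p,535/1.5,200/1.5,.016,st)))
print('held pot', tb(np.array(st['tool_pos'])))
P=cloud(p,st);print('held pot top',P[int(400/1.5),int(375/1.5)],tb(P[int(400/1.5),int(375/1.5)]))
```

```text
pot1 [-0.0492  0.0056]
far rim inner [0.0689 0.0045] outer [0.0735 0.0046] left [-0.0125 -0.0602] right [-0.0131  0.0596]
held pot [0.0434 0.004 ]
held pot top [ 0.46924309 -0.17170404  0.05793554] [0.0408 0.0046]
```

Request:
play_rows(slide=[[0.15,0,1.5],[0.15,0,2.5],[0.15,0,3],[0.15,0,3.3],[0.15,0,3.3],[0.15,0,3.3]], delta_rot=[[0,0,0],[0,0,0],[0,0,0],[0,0,0],[0,0,0],[0,0,0]])

```text
time: 33.53
tool_pos: [0.4702, -0.173, -0.0171]
tcp_rot: [-1.241, -2.877, 0.001]
wrist_force: [-0.1, 0.5, -1.0]
width: 0.443
```

Request:
play_rows(slide=[[0,0,0.15],[0,0,0.25],[0,0,0.35],[0,0,0.35]], delta_rot=[[0,0,0],[0,0,0],[0,0,0],[0,0,0]])

```text
time: 33.87
tool_pos: [0.471, -0.1733, -0.0192]
tcp_rot: [-1.242, -2.878, 0.001]
wrist_force: [-2.6, 0.8, 7.4]
width: 0.446
```

Request:
play_rows(slide=[[0,0,0],[0,0,0],[0,0,0],[0,0,0],[0,0,0],[0,0,-3],[0,0,-6],[0,0,-9.5],[0,0,-12],[0,0,-12]], delta_rot=[[0,0,0],[0,0,0],[0,0,0],[0,0,0],[0,0,0],[0,0,0],[0,0,0],[0,0,0],[0,0,0],[0,0,0]], hand=0.7)

```text
time: 34.7
tool_pos: [0.4763, -0.1755, 0.1071]
tcp_rot: [1.243, 2.881, -0.001]
wrist_force: [0.9, -0.3, -0.1]
width: 0.702
```

Run:
```python
from h import *
show()
st=read_state();p=read_camera('wrist');save(p['image'],'w27.png',1.5)
p=read_camera('side');save(p['image'][160:260,220:370],'s27.png',5)
plan([.6226,.007,.07],Rtool(BYAW,0))
```

```text
t 34.7 pos [ 0.4763 -0.1755  0.1071] q [-4.010e-01  2.300e-02  2.057e+00 -1.000e-03  1.057e+00 -1.157e+00] F [ 0.9 -0.3 -0.1] w 0.702
slide [ 2.89 23.32  3.17] rot [-0.002 -0.003  0.004] dist mm 237.14492816456274 deg 0.3112767662354962 rows 5.6869287329631355
```

View pics/w27.png

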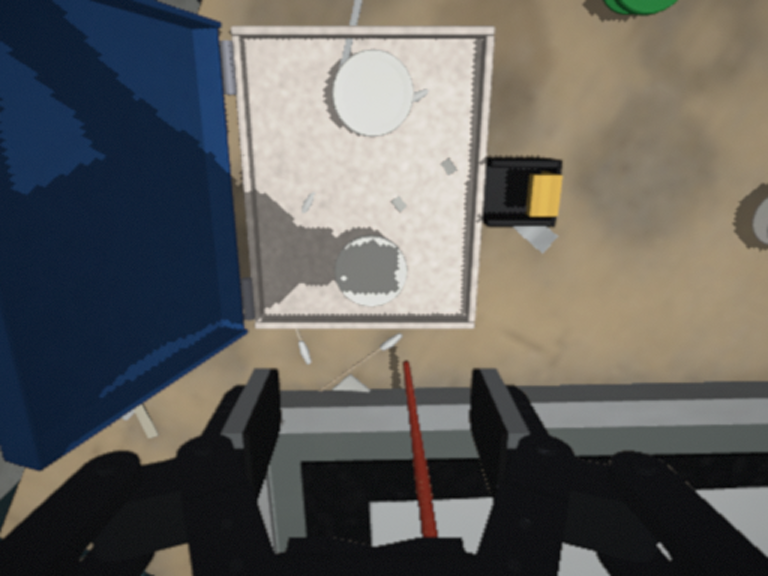

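View pics/s27.png

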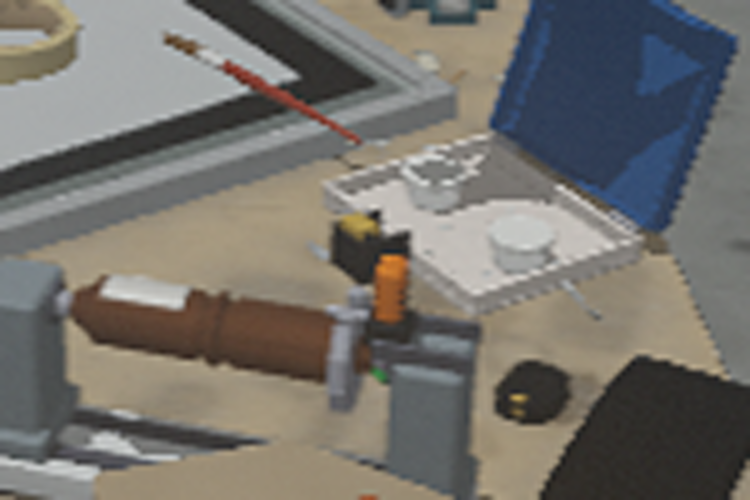

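Request:
play_rows(slide=[[0.5,4,-1],[1,8,-1],[1.5,12,-1],[2,16,-1],[2.5,20,0],[2.9,23.3,1.5],[2.9,23.3,3.2],[2.9,23.3,3.2],[2.9,23.3,3.2]], delta_rot=[[0,0,0],[0,0,0],[0,0,0],[0,0,0],[0,0,0],[0,0,0],[0,0,0],[0,0,0],[0,0,0]], hand=0.75)

```text
time: 35.55
tool_pos: [0.6191, 0.0073, 0.066]
tcp_rot: [-1.239, -2.875, 0.006]
wrist_force: [-0.1, 0.0, -0.3]
width: 0.751
```

Run:
```python
from h import *
show()
plan([.6226,.007,-.025],Rtool(BYAW,0))
st=read_state();p=read_camera('wrist');save(p['image'],'w28.png',1.5);pots(st,p)
```

```text
t 35.55 pos [0.6191 0.0073 0.066 ] q [-0.029  0.281  1.843  0.     1.029 -0.786] F [-0.1  0.  -0.3] w 0.751
slide [-0.34  0.31  9.09] rot [-0.008 -0.008  0.005] dist mm 91.06240661516017 deg 0.7133660732173888 rows 2.183750758157318
pot? [ 0.4706 -0.0787  0.022 ] px [  3. 224.] area 95 [ 7 29] z 0.015
pot? [6.31e-01 6.00e-04 2.20e-02] px [383. 335.] area 752 [51 21] z 0.021
pot? [ 0.5281 -0.1476  0.022 ] px [ 32. 402.] area 259 [33 39] z 0.015
```

View pics/w28.png

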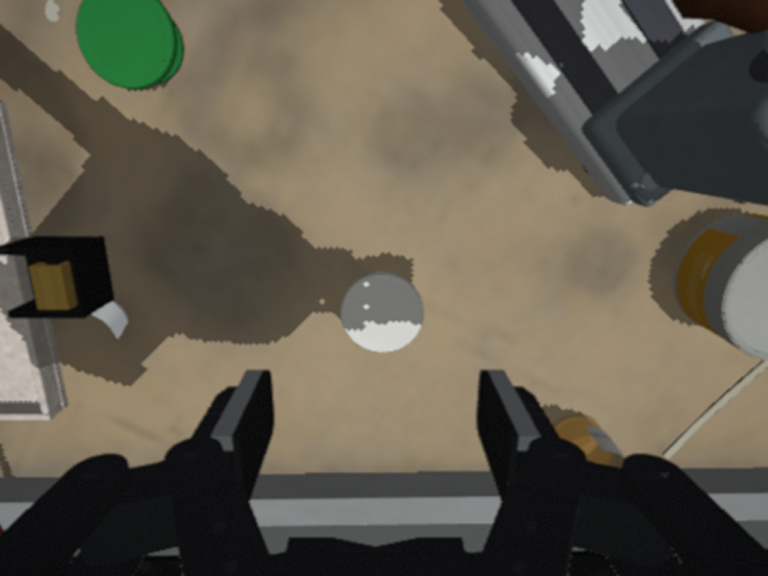

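Request:
play_rows(slide=[[-0.35,0.4,3],[-0.35,0.45,6],[-0.35,0.45,8],[-0.35,0.45,9.0],[-0.35,0.45,9.1],[-0.35,0.45,9.1]], delta_rot=[[0,0,0],[0,0,0],[0,0,0],[0,0,0],[0,0,0],[0,0,0]])

```text
time: 36.1
tool_pos: [0.6251, 0.0065, -0.0229]
tcp_rot: [-1.243, -2.877, 0.004]
wrist_force: [-0.4, -0.7, 0.4]
width: 0.752
```

Run:
```python
from h import *
show()
plan([.6226,.007,-.025],Rtool(BYAW,0))
st=read_state();p=read_camera('wrist');save(p['image'],'w29.png',1.5)
```

```text
t 36.1 pos [ 0.6251  0.0065 -0.0229] q [-0.03   0.396  1.88   0.     0.874 -0.785] F [-0.4 -0.7  0.4] w 0.752
slide [ 0.21 -0.14  0.21] rot [-0.006 -0.006  0.003] dist mm 3.302511699220421 deg 0.5019087462016855 rows 0.07919692324269595
```

View pics/w29.png

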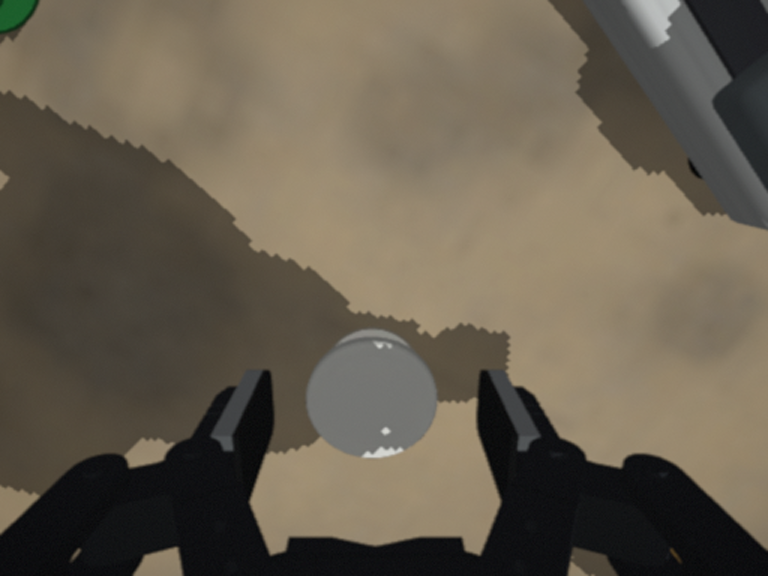

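Request:
play_rows(slide=[[0.2,-0.15,0.2],[0.2,-0.15,0.2],[0.2,-0.15,0.2],[0.2,-0.15,0.2],[0.2,-0.15,0.2],[0.2,-0.15,0.2],[0.2,-0.15,0.2],[0.2,-0.15,0.2]], delta_rot=[[0,0,0],[0,0,0],[0,0,0],[0,0,0],[0,0,0],[0,0,0],[0,0,0],[0,0,0]], hand=0)

```text
time: 36.82
tool_pos: [0.6251, 0.0068, -0.0216]
tcp_rot: [-1.244, -2.881, 0.002]
wrist_force: [-1.5, -1.4, 6.9]
width: 0.439
```

Run:
```python
from h import *
show()
t=box(-.004,.006,0);plan([t[0],t[1],.07],Rtool(BYAW,0)); plan([t[0],t[1],-.019],Rtool(BYAW,0))
```

```text
t 36.82 pos [ 0.6251  0.0068 -0.0216] q [-0.029  0.391  1.883 -0.     0.87  -0.784] F [-1.5 -1.4  6.9] w 0.439
slide [  2.2  -23.45  -9.1 ] rot [-0.003 -0.002  0.003] dist mm 252.5321204104198 deg 0.271728735167393 rows 6.05592614893093
slide [  2.17 -23.43  -0.2 ] rot [-0.003 -0.002  0.003] dist mm 235.33244741357345 deg 0.271728735167393 rows 5.6434639667523605
```

Request:
play_rows(slide=[[0,0,-3],[0,0,-6],[0,0,-9],[0.4,-4,-9.1],[0.8,-8,-9.1],[1.2,-12,-9.1],[1.6,-16,-9.1],[2,-20,-9.1],[2.2,-23.4,-9.1],[2.2,-23.4,-9.1],[2.2,-23.4,-8],[2.2,-23.4,-7]], delta_rot=[[0,0,0],[0,0,0],[0,0,0],[0,0,0],[0,0,0],[0,0,0],[0,0,0],[0,0,0],[0,0,0],[0,0,0],[0,0,0],[0,0,0]])

```text
time: 37.82
tool_pos: [0.4415, -0.138, 0.0495]
tcp_rot: [1.247, 2.883, -0.001]
wrist_force: [0.7, 0.1, -0.2]
width: 0.439
```

Run:
```python
from h import *
show()
t=box(-.004,.006,0); plan([t[0],t[1],-.016],Rtool(BYAW,0))
st=read_state();p=read_camera('wrist');save(p['image'],'w30.png',1.5)
c,s=np.cos(BYAW),np.sin(BYAW)
def tb(P): d=P-BC;return np.round([d[0]*c+d[1]*s,-d[0]*s+d[1]*c],4)
P=cloud(p,st);m=(abs(P[...,2]-.026)<.004)
yy,xx=np.nonzero(m)
print('held',tb(P[int(400/1.5),int(375/1.5)]),tb(np.array(st['tool_pos'])))
```

```text
t 37.82 pos [ 0.4415 -0.138   0.0495] q [-3.560e-01  1.000e-02  2.191e+00 -1.000e-03  9.390e-01 -1.110e+00] F [ 0.7  0.1 -0.2] w 0.439
slide [ 0.13 -0.13  6.55] rot [-0.     0.001  0.002] dist mm 65.53590833136873 deg 0.14026153983568992 rows 1.5716045163397778
held [-0.0049  0.0077] [-0.0027  0.0073]
```

View pics/w30.png

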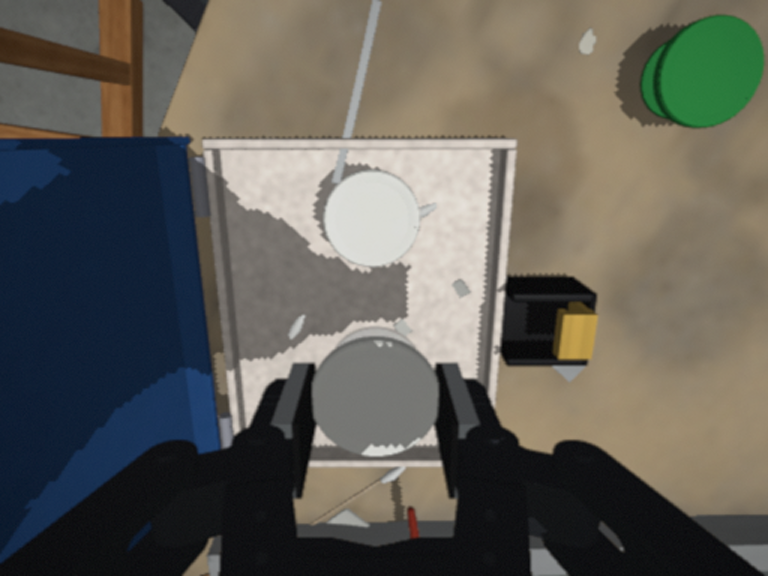

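Run:
```python
from h import *
st=read_state();p=read_camera('wrist')
c,s=np.cos(BYAW),np.sin(BYAW)
def tb(P): d=P-BC;return np.round([d[0]*c+d[1]*s,-d[0]*s+d[1]*c],4)
print('pot1',tb(atz(p,372/1.5,218/1.5,.026,st)))
s2=dict(tool_pos=[.4763,-.1755,.1071],tcp_rot=[1.243,2.881,-.001])
print('w27 pot1',tb(atz(p,372/1.5,93/1.5,.026,s2)),'pot2',tb(atz(p,371/1.5,270/1.5,.026,s2)),'rims',tb(atz(p,365/1.5,33/1.5,.016,s2)),tb(atz(p,365/1.5,322/1.5,.016,s2)))
```

```text
pot1 [-0.0513  0.0056]
w27 pot1 [-0.0478  0.0057] pot2 [0.0404 0.0054] rims [-0.0754  0.0022] [0.0744 0.002 ]
```

Request:
play_rows(slide=[[0,-0.1,2],[0,-0.1,3],[0,-0.1,3.5],[0,-0.1,3.6],[0,-0.1,3.6],[0,-0.1,3.6]], delta_rot=[[0,0,0],[0,0,0],[0,0,0],[0,0,0],[0,0,0],[0,0,0]])

```text
time: 38.42
tool_pos: [0.4387, -0.137, 0.0114]
tcp_rot: [-1.241, -2.879, 0.002]
wrist_force: [-0.5, -0.3, 0.7]
width: 0.441
```

Run:
```python
from h import *
show()
st=read_state();p=read_camera('wrist');save(p['image'],'w31.png',1.5)
c,s=np.cos(BYAW),np.sin(BYAW)
def tb(P): d=P-BC;return np.round([d[0]*c+d[1]*s,-d[0]*s+d[1]*c],4)
P=cloud(p,st);print('held',tb(P[int(400/1.5),int(375/1.5)]),tb(np.array(st['tool_pos'])))
```

```text
t 38.42 pos [ 0.4387 -0.137   0.0114] q [-3.560e-01  6.700e-02  2.218e+00 -1.000e-03  8.620e-01 -1.112e+00] F [-0.5 -0.3  0.7] w 0.441
held [-0.0066  0.0065] [-0.0053  0.006 ]
```

View pics/w31.png

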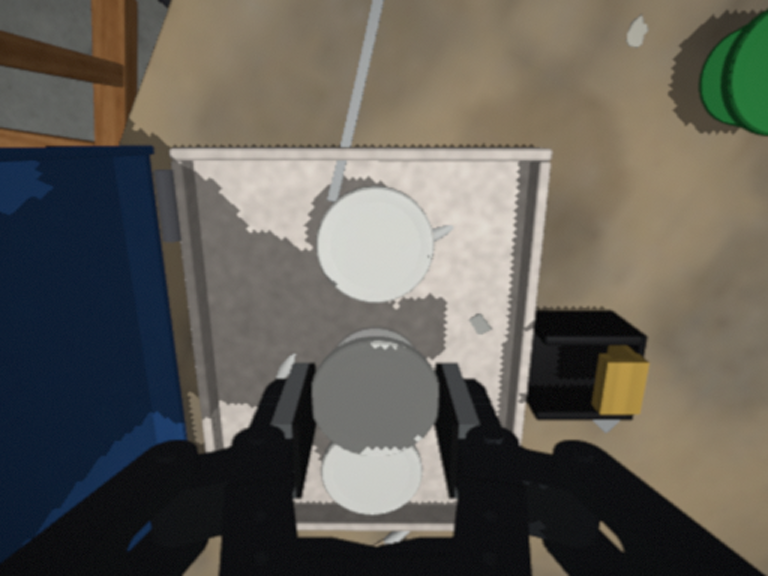

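Request:
play_rows(slide=[[-0.25,0,0.6],[-0.25,0,1.4],[-0.25,0,2.1],[-0.25,0,2.5],[-0.25,0,2.7],[-0.25,0,2.7]], delta_rot=[[0,0,0],[0,0,0],[0,0,0],[0,0,0],[0,0,0],[0,0,0]])

```text
time: 38.97
tool_pos: [0.4395, -0.1387, -0.0164]
tcp_rot: [-1.241, -2.878, 0.002]
wrist_force: [0.1, -0.1, 0.6]
width: 0.444
```

Run:
```python
from h import *
show()
st=read_state();p=read_camera('wrist');save(p['image'],'w32.png',1.5)
c,s=np.cos(BYAW),np.sin(BYAW)
def tb(P): d=P-BC;return np.round([d[0]*c+d[1]*s,-d[0]*s+d[1]*c],4)
P=cloud(p,st);print('held',P[int(400/1.5),int(375/1.5)],tb(P[int(400/1.5),int(375/1.5)]),tb(np.array(st['tool_pos'])))
```

```text
t 38.97 pos [ 0.4395 -0.1387 -0.0164] q [-3.590e-01  1.170e-01  2.229e+00 -1.000e-03  8.020e-01 -1.115e+00] F [ 0.1 -0.1  0.6] w 0.444
held [ 0.43843925 -0.13670549  0.02640533] [-0.0058  0.006 ] [-0.0036  0.0055]
```

View pics/w32.png

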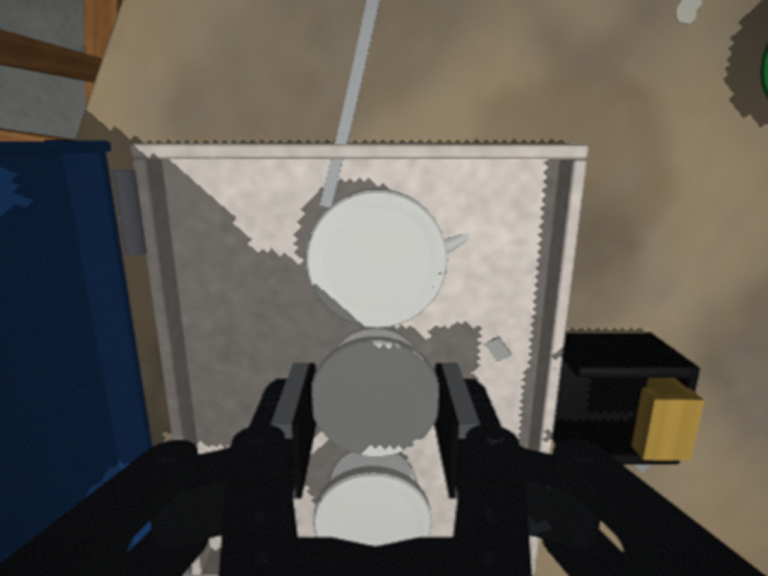

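Held pot's top is at z = 0.026, between the other two with small gaps. Last millimetres, then release.

Request:
play_rows(slide=[[-0.1,0,0.1],[-0.1,0,0.2],[-0.1,0,0.25],[-0.1,0,0.25]], delta_rot=[[0,0,0],[0,0,0],[0,0,0],[0,0,0]])

```text
time: 39.35
tool_pos: [0.4411, -0.1398, -0.0176]
tcp_rot: [-1.242, -2.879, 0.002]
wrist_force: [-2.3, 0.4, 5.6]
width: 0.442
```

Request:
play_rows(slide=[[0,0,0],[0,0,0],[0,0,0],[0,0,0],[0,0,0],[0,0,-3],[0,0,-6],[0,0,-9.5],[0,3,-12],[0,6,-14],[0,10,-16],[0,10,-16]], delta_rot=[[0,0,0],[0,0,0],[0,0,0],[0,0,0],[0,0,0],[0,0,0],[0,0,0],[0,0,0],[0,0,0],[0,0,0],[0,0,0],[0,0,0]], hand=0.7)

```text
time: 40.35
tool_pos: [0.5217, -0.0688, 0.1473]
tcp_rot: [1.239, 2.882, 0.005]
wrist_force: [1.2, -0.6, 1.1]
width: 0.699
```

Run:
```python
from h import *
show()
st=read_state();p=read_camera('wrist');save(p['image'],'w33.png',1.5)
p=read_camera('side');save(p['image'][130:280,180:380],'s33.png',4)
plan([.45,.4,.35],Rtool(BYAW,0))
```

```text
t 40.35 pos [ 0.5217 -0.0688  0.1473] q [-0.18   0.019  1.982  0.003  1.136 -0.94 ] F [ 1.2 -0.6  1.1] w 0.699
slide [ 38.77  27.52 -20.62] rot [-0.002 -0.003  0.007] dist mm 518.2491222253901 deg 0.4466983026020969 rows 12.428036504205998
```

View pics/w33.png

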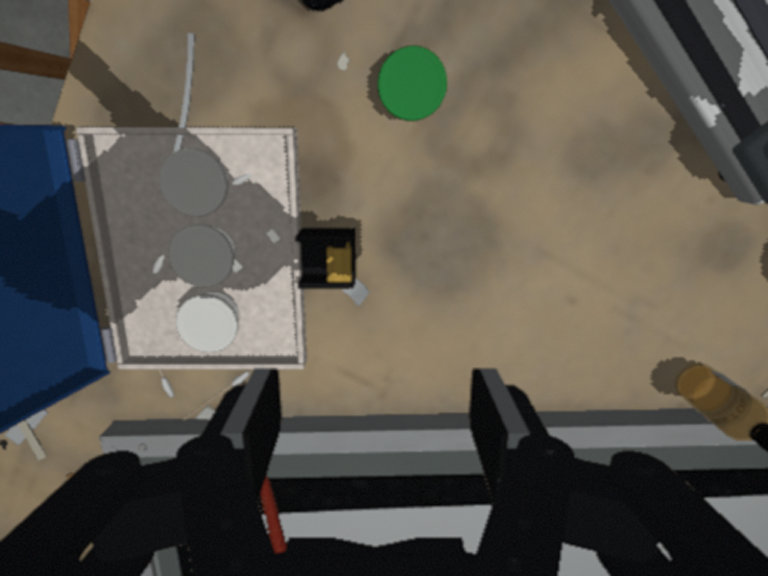

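View pics/s33.png

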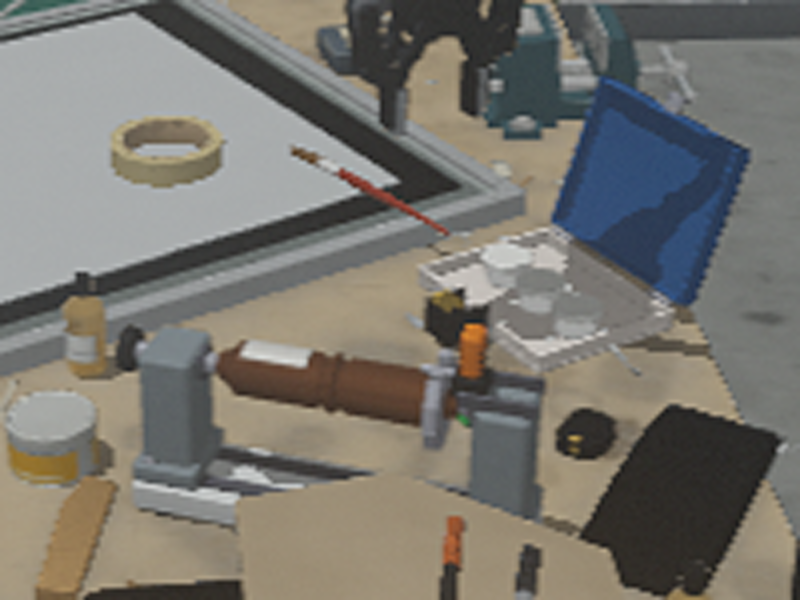

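Run:
```python
from h import *
plan([.42,.2,.38],Rtool(BYAW,0));plan([.30,.58,.36],Rtool(BYAW,0))
```

```text
slide [ 26.34  11.57 -23.62] rot [-0.002 -0.003  0.007] dist mm 372.2317583565282 deg 0.4466983026020969 rows 8.926421063705712
slide [ 62.16  29.03 -21.56] rot [-0.002 -0.003  0.007] dist mm 719.0672488381858 deg 0.4466983026020969 rows 17.243818916982875
```

Request:
play_rows(slide=[[0,0,-4],[0,0,-8],[0,0,-12],[3,2,-15],[6,3,-18],[9,4,-21],[13,6,-23],[17,8,-23.6],[21,9.5,-23.6],[25,11,-23.6],[26.3,11.5,-23.6],[26.3,11.5,-23.6]], delta_rot=[[0,0,0],[0,0,0],[0,0,0],[0,0,0],[0,0,0],[0,0,0],[0,0,0],[0,0,0],[0,0,0],[0,0,0],[0,0,0],[0,0,0]])

```text
time: 41.45
tool_pos: [0.4165, 0.2028, 0.3781]
tcp_rot: [-1.23, -2.883, 0.001]
wrist_force: [-0.6, -0.4, 0.0]
width: 0.698
```

Run:
```python
from h import *
show()
plan([.30,.58,.36],Rtool(np.radians(-20),0))
st=read_state();p=read_camera('wrist');save(p['image'],'w34.png',1.5)
```

```text
t 41.45 pos [0.4165 0.2028 0.3781] q [ 0.395 -0.199  1.761  0.005  1.586 -0.369] F [-0.6 -0.4  0. ] w 0.698
slide [35.28 17.71  1.98] rot [-0.002 -0.007 -0.457] dist mm 395.20827145055813 deg 26.204987413811565 rows 9.477416581548157
```

View pics/w34.png

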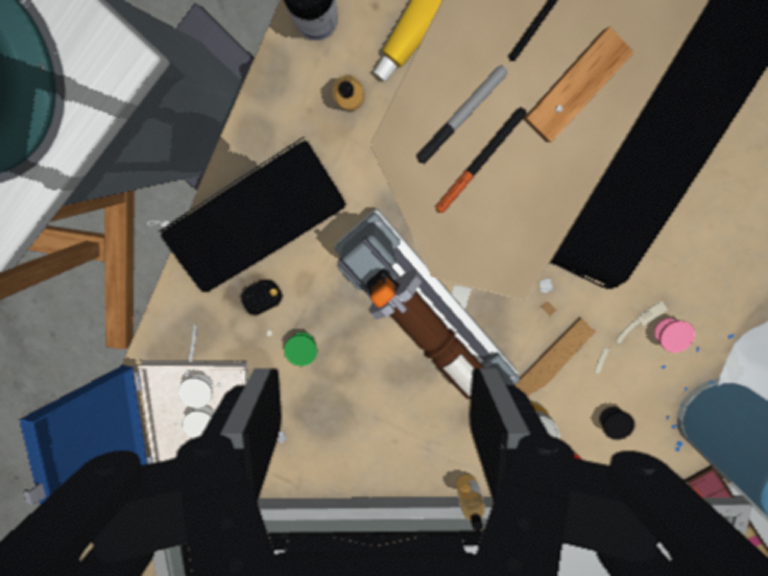

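No further white pot on the bench. Park to the left so the top camera has a free view.

Request:
play_rows(slide=[[4,2,0],[8,4,0],[12,6,0.5],[15,7.5,0.5],[18,9,1],[21,10.5,1],[24,12,1],[27,13.5,1],[30,15,1.5],[33,16.5,2],[35.3,17.7,2],[35.3,17.7,2]], delta_rot=[[0,0,-0.05],[0,0,-0.1],[0,0,-0.15],[0,0,-0.2],[0,0,-0.25],[0,0,-0.3],[0,0,-0.35],[0,0,-0.4],[0,0,-0.45],[0,0,-0.45],[0,0,-0.45],[0,0,-0.45]])

```text
time: 42.5
tool_pos: [0.3011, 0.5794, 0.3546]
tcp_rot: [-0.555, -3.083, 0.009]
wrist_force: [0.8, -0.4, -0.5]
width: 0.697
```

Run:
```python
from h import *
show()
p=read_camera('top');save(p['image'],'t35.png',1.5);save(p['image'][140:300,160:360],'t36.png',4)
P=cloud(p);im=p['image'].astype(int);c,s=np.cos(YAW),np.sin(YAW)
o=(im[...,0]>120)&(im[...,2]<.5*im[...,0])&(P[...,2]>.145)&(P[...,2]<.17)&(abs(P[...,0]-.45)<.05)&(P[...,1]>.1);D=P[o]-RC
x=D[...,0]*c+D[...,1]*s;print('orange x',len(x),x.min(),x.max())
c,s=np.cos(BYAW),np.sin(BYAW)
def tb(P): d=P-BC;return np.round([d[0]*c+d[1]*s,-d[0]*s+d[1]*c],4)
for t in('tin_yellow','bottle_amber','loupe','pot'):
    print(t,[(np.round(np.array(d['at'])*1.5),np.round(atd(p,*d['at']),3),tb(atz(p,*d['at'],.004)) if t=='pot' else '',round(d['conf'],2)) for d in landmark_of(t,p)])
```

```text
t 42.5 pos [0.3011 0.5794 0.3546] q [ 1.05   0.176  1.431  0.006  1.542 -0.165] F [ 0.8 -0.4 -0.5] w 0.697
orange x 37 -0.09260225275739882 -0.08074856717433772
tin_yellow [(array([318., 206.]), array([0.73 , 0.136, 0.039]), '', 0.78)]
bottle_amber [(array([377., 202.]), array([0.742, 0.029, 0.019]), '', 0.71)]
loupe [(array([372., 388.]), array([0.395, 0.035, 0.011]), '', 0.7)]
pot [(array([216., 188.]), array([0.766, 0.33 , 0.024]), array([-0.1236,  0.5708]), 0.65), (array([461., 361.]), array([ 0.446, -0.127,  0.024]), array([-0.0061,  0.0152]), 0.58), (array([379., 353.]), array([0.46 , 0.024, 0.022]), array([-0.1087,  0.1307]), 0.56), (array([277., 170.]), array([0.802, 0.216, 0.022]), array([-0.0139,  0.5179]), 0.54), (array([321., 149.]), array([0.843, 0.134, 0.022]), array([0.0757, 0.4914]), 0.5), (array([477., 351.]), array([ 0.465, -0.157,  0.028]), array([0.0297, 0.0074]), 0.46), (array([446., 380.]), array([ 0.411, -0.099,  0.029]), array([-0.051 ,  0.0076]), 0.42)]
```

View pics/t36.png

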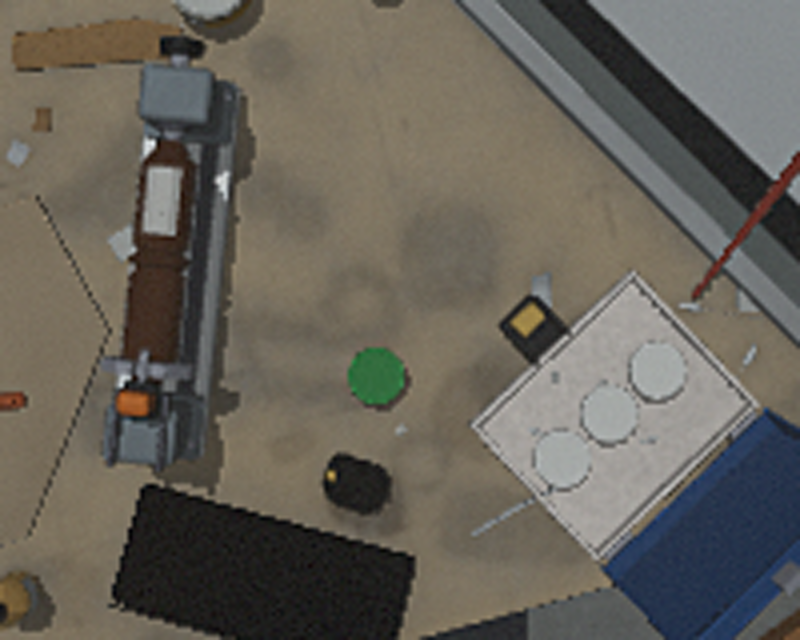

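View pics/t35.png

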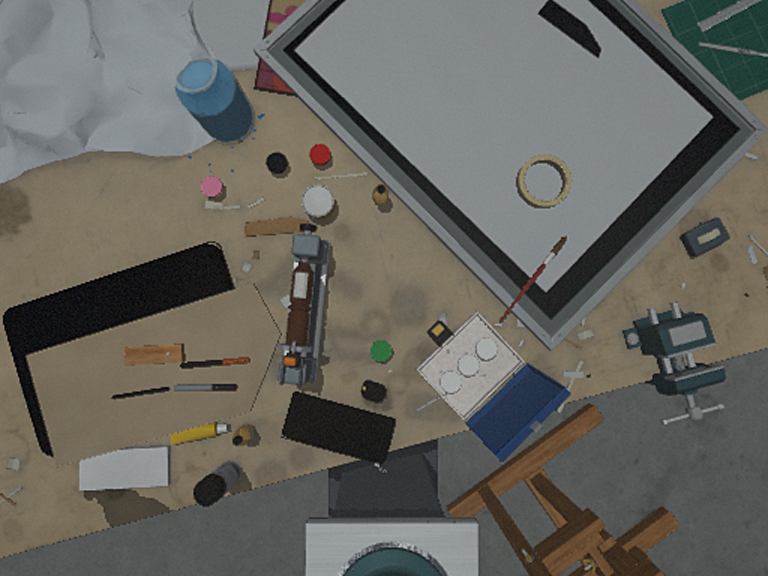

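Run:
```python
from h import *
print(finish_job());show()
```

```text
the job is handed in; nothing more can be done
None
the job is handed in; nothing more can be done
```

The whole job was done in the order asked and handed in at about 42.5 s of the 210 s allowed.

- **Spindle:** I turned it by about 2.27 rad in two grips until the patch faced up. The close-up view before locking put it about 0.02 rad off straight up. I did not measure the angle again after locking, but the patch still faces up in the last overhead picture.
- **Lock:** I pushed the orange grip until it would go no further, then pushed again at 20 N and it did not move. The cameras put its travel at about 0.021 m against the nominal 0.022 m. That difference is within the 2 mm camera calibration. The pin is in the wheel's slot.
- **Cover:** I pressed it at its white spot and it sprang open; it was still standing open in the last picture.
- **Pots:** There were three white pots on the bench, and no fourth showed in any view. All three stand upright inside the box, clear of each other and the walls.
- **Everything else:** The bottle, tin, loupe and the coloured look-alikes are where they started, within the cameras' accuracy.

**Disagreement:** The fingertips really sit about 35 to 40 mm behind where the reported tool position puts them. My first grip on the spindle therefore closed on nothing, just short of it. I measured the offset with two cameras and corrected for it from then on.

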